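Tighten the vacuum chamber's cover crisscross in two rounds

TASK

Clamp the cover of the round vacuum chamber evenly with its four loose wing knobs, in two rounds: first turn each knob clockwise until you feel it bite and about ten degrees beyond, then, once all four have bitten, give each a further eighth of a turn (45 degrees). In both rounds go crisscross: after the first knob the one opposite it, then the remaining two, never two neighbours first. Do not press on the cover or its window, do not overtighten, and leave the things round about where they are.

Things in the scene. Friction and masses are not known exactly. Their poses are not given: they have to be found in the camera images.
- chamber: Round vacuum sample chamber fixed to the bench: metal drum, 176 mm across its flange, with a flat cover. Origin on its axis at the bench, z up; its suction port (steel stub, 96 mm from the axis, low on the drum) points along its x. Four wing knobs stand on a circle of 136 mm diameter, 96 mm from neighbour to neighbour.
- cover: Flat round steel cover of the chamber, 176 mm across, fixed there on its gasket; its upper face is 68 mm above the bench (origin at the chamber's origin). The window ring in its middle, 76 mm across, stands 3 mm higher. Cover and window must not be pressed.
- knob_1_grip (a point): Centre of the wing of black wing knob 1 (far left at chamber yaw 0; knob 3 is opposite), on its vertical axis, 96 mm above the bench. Wing 38 mm long (along x), 12 mm thick (along y), 24 mm high (84 to 108 mm above the bench). Clockwise from above tightens; the wing stays at its height. Loose at first: about 0.03 N m for 0.2 to 0.5 rad, then it bites.
- knob_2_grip (a point): Centre of the wing of black wing knob 2 (near left at chamber yaw 0; knob 4 is opposite), on its vertical axis, 96 mm above the bench. Wing 38 mm long (along x), 12 mm thick (along y), 24 mm high (84 to 108 mm above the bench). Clockwise from above tightens; the wing stays at its height. Loose at first: about 0.03 N m for 0.2 to 0.5 rad, then it bites.
- knob_3_grip (a point): Centre of the wing of black wing knob 3 (near right at chamber yaw 0; knob 1 is opposite), on its vertical axis, 96 mm above the bench. Wing 38 mm long (along x), 12 mm thick (along y), 24 mm high (84 to 108 mm above the bench). Clockwise from above tightens; the wing stays at its height. Loose at first: about 0.03 N m for 0.2 to 0.5 rad, then it bites.
- knob_4_grip (a point): Centre of the wing of black wing knob 4 (far right at chamber yaw 0; knob 2 is opposite), on its vertical axis, 96 mm above the bench. Wing 38 mm long (along x), 12 mm thick (along y), 24 mm high (84 to 108 mm above the bench). Clockwise from above tightens; the wing stays at its height. Loose at first: about 0.03 N m for 0.2 to 0.5 rad, then it bites.
- seat_1_top (a point): Top of the washer (25 mm across) under knob 1, 3.5 mm above the cover. Where the knob bites cannot be told from the wing's direction: it is felt as the moment rising to about 0.5 N m, the same all the way as the knob turns on (less when the hand stops); it stays where it is left. Past the bite the washer sinks 0.5 mm per radian, too little to see.
- seat_2_top (a point): Top of the washer (25 mm across) under knob 2, 3.5 mm above the cover. Where the knob bites cannot be told from the wing's direction: it is felt as the moment rising to about 0.5 N m, the same all the way as the knob turns on (less when the hand stops); it stays where it is left. Past the bite the washer sinks 0.5 mm per radian, too little to see.
- seat_3_top (a point): Top of the washer (25 mm across) under knob 3, 3.5 mm above the cover. Where the knob bites cannot be told from the wing's direction: it is felt as the moment rising to about 0.5 N m, the same all the way as the knob turns on (less when the hand stops); it stays where it is left. Past the bite the washer sinks 0.5 mm per radian, too little to see.
- seat_4_top (a point): Top of the washer (25 mm across) under knob 4, 3.5 mm above the cover. Where the knob bites cannot be told from the wing's direction: it is felt as the moment rising to about 0.5 N m, the same all the way as the knob turns on (less when the hand stops); it stays where it is left. Past the bite the washer sinks 0.5 mm per radian, too little to see.
- vial_0: Sample vial with a screw cap, 24 mm across, 50 mm high, standing beside the chamber. Bystander; origin at the centre of its underside.
- eraser: Small eraser, 19 x 42 x 12 mm, beside the chamber. Bystander; origin at the centre of its underside.
- forceps: Metal forceps, 132 mm long, lying on the bench. Bystander; origin at the centre of its underside.
- pen_3: Ball pen, 145 mm long, lying on the bench. Bystander; origin at the centre of its underside.
- oil_bottle: Small oil bottle, 26 mm across, 50 mm high, behind the chamber. Bystander; origin at the centre of its underside.
- cover_slips: Small box of cover slips, 31 x 31 x 14 mm, behind the chamber. Bystander; origin at the centre of its underside.

How it is judged:
By the outcome, as a careful person would: the job done as asked, in the order asked, and still so for the second after the job is handed in, with the robot touching nothing.
It also fails if it takes over 72 s, if anything falls off the work surface, if the arm or the gripper's body presses on something with over 40 N, if the wrist force passes 120 N, or if a joint passes its speed limit or range.

ROBOT

A 7-joint arm with a two-finger parallel gripper is mounted at the origin on a cart in front of the work surface, level with it; the furniture and walls round the work are solid. World frame = base frame: x ahead of the robot, y to its left, z up, the work surface at z = 0. Lengths are in mm, angles in rad, forces in N, time in s.
With the tool pointing down it reaches from about 400 to 875 mm from the base axis. Payload 4.4 kg.
Tool frame: the origin (TCP) lies at the very end of the fingers, on their centre line; the grasp point (between the pads) lies ctrl.grip_depth behind it (ctrl.grip_depth is the distance from the TCP to the grasp point, in mm); y points along the fingers, x is the direction in which the jaws open and shut, and the axes are right-handed (so a half turn about y gives the same grasp; the last joint's range is limited). The gripper opens to 85 mm and grips with 20 to 120 N. Pads are 22 mm wide; open, the fingers measure 114 mm over their backs; the gripper's body (76 mm by 85 mm) begins 54 mm behind the grasp point. The pads swing forward as they close: fully open they stand 13 mm farther back than shut.
Start: joints at [1.045, 0.628, 0.038, 1.517, -0.027, 0.996, -0.02], TCP at [288.479, -582.493, 193.313] pointing down, gripper open.
Joint ranges: [-3.06, 3.06], [-0.37, 2.12], [-1.25, 1.32], [0.18, 2.47], [-1.1, 4.24], [0.23, 1.98], [-2.94, 2.94]. Speed limits (rad/s): [2.57, 2.57, 3.14, 3.14, 3.14, 3.14, 3.14].

INTERFACE

Orientations are given as [roll, pitch, yaw] about the fixed x, y, z axes, in that order (R = Rz(yaw) Ry(pitch) Rx(roll)).
In Python, from cell import ctrl gives the robot as it stands.
- The arm moves only by the tool apply_moves, never from a script. Its argument "motion" is a list of rows, each a list of 5 numbers: the shift along the tool's x, y, z in cm, then the turn about the tool's y in rad, then the finger opening in cm, from 0 to 8.54. In form: [[tx, ty, tz, roll, hand], ...]. A call has 1 to 20 rows; each row is the pose to reach, as a shift and turn from the pose commanded when the call began, along the tool's axes at that moment; what a row does not reach only later rows make up. A row lasts 1/8 s, in which the tool goes at most 62.5 mm and 10.7 degrees, less where a joint would pass 70% of its speed; a pose out of reach is approached as far as the arm can. A call with a gripper value outside its range is refused whole. The fingers move at their own pace and stop on an object; the grip force is fixed at half the most. Time passes only in rows, so rows that repeat a pose let the fingers close. It gives the time, the measured TCP pose, the force and the opening at its end, in the units of the state.
- ctrl.read_state(): the state, without advancing time (a new reading comes with each control period).
- ctrl.get_image(name): name is "side" or "top"; returns a dict with "image" (480x640x3 uint8, red, green, blue), "vfov" (degrees; the focal length in pixels is half the picture's height over the tangent of half this angle, whatever the lens; pixels are square), "cx", "cy" (the principal point, pixels), "k1" (the pictures are not rectified: a ray, as slopes to the right and down, at radius r is drawn at 1 + k1 r^2 times it, then the intrinsics apply), "extrinsics" (4x4, takes a point from world to camera coordinates). Camera axes: x right, y up, looking along -z (the intrinsics and any distortion apply to the point x, -y, -z); pixel columns grow to the right and rows downward; lengths in mm; the calibration is good to about 2 mm. A picture is of the moment at which its call begins. There is no depth.
- ctrl.finish_job(): hands the job in, once; it reports no verdict.
Trained networks look in a picture, given as the dict that the camera call returned (one of the last four; its "shot" number tells which), for a name from the list of things; names that differ only in an ending like _2 or _b are one class to them, and where a whole thing is asked for, a point or a joint stands for the part that bears it (a point fixed in the world has none). Each returns a list of dicts, best first, with "confidence" (0 to 1); they miss things now and then, are a little off and sometimes report something else, mostly with a low value. They report only what shows in the picture. A call takes as long as a camera call.
- ctrl.search_frame(picture, query): "location" ([x, y, z] in mm, in world coordinates, good to about 4 mm: the middle of the surface that is visible of it).
- ctrl.mark_of(picture, query): "location" ([x, y, z] in mm, in world coordinates, good to about 4 mm: a listed point, or the origin of a listed thing).
The state is a dict: "clock": time; "qpos": joint angles; "qd": joint speeds; "tau": joint torques, N m; "eef_pos": TCP position; "tool_rot": TCP orientation; "force": force on the tool from outside, world axes, zero at the start; "torque": the same for the moment, N m; "width": finger opening in mm.
Only numpy, scipy, OpenCV 4.12 (cv2) and the standard library are available. Lean on these libraries where they do the work, as an engineer would, in place of code of your own. Each camera call takes 0.05 s, during which the arm holds its last target.

## Working session

There is one attempt and no reset: what is moved stays moved. The work goes in short steps, Python scripts to look and compute and a tool call to move; the robot and the scene stay as the last step left them, time stands still between calls to the robot, and variables do not carry over. Pictures are saved under pics/ and viewed, and the job is handed in when it is done.

Besides the shell and the picture viewer there is one more tool, called after "Request:" by a JSON object that holds its "api" and its "payload". apply_moves: Moves the arm, as the interface text tells. Its arguments: {"type":"object","properties":{"motion":{"type":"array","items":{"type":"array","items":{"type":"number"}}}},"required":["motion"]}

```bash
ls; mkdir -p pics; python3 - <<'E'
from cell import ctrl
import cv2
print(ctrl.read_state(), ctrl.grip_depth)
for n in("top","side"):
    p=ctrl.get_image(n)
    cv2.imwrite(f"pics/{n}0.png",p["image"][:,:,::-1])
    print(n,{k:v for k,v in p.items() if k!="image"})
    for q in ("chamber","knob_1_grip","seat_1_top"):
        for d in ctrl.mark_of(p,q): print(q,d)
E
```

```text
pics
{'clock': 0.0, 'qpos': array([ 1.04522418,  0.62933407,  0.03844297,  1.51837398, -0.0269964 ,
        0.99629853, -0.02000724]), 'qd': array([ 0.00177488,  0.000619  ,  0.00073278,  0.00020129, -0.00196248,
       -0.00148773, -0.00082935]), 'tau': array([ 2.78191383e-04, -5.63402438e+01,  1.22639392e+00, -1.93441647e+01,
        1.10561712e-02,  1.05474971e-02,  2.59544493e-05]), 'eef_pos': array([ 288.1465481 , -581.86140479,  192.39507741]), 'tool_rot': array([-1.57082453,  0.00189568, -1.11103045]), 'force': array([ 0.97699041,  0.35168482, -0.222799  ]), 'torque': array([-0.01809329,  0.02605351, -0.01778891]), 'width': 85.23280173557139} 18.700000000000003
top {'vfov': 55.907254465328485, 'cx': 314.2024596214211, 'cy': 238.97772130220284, 'k1': -0.04112870431646333, 'extrinsics': array([[ 1.35373075e-02, -9.99894357e-01,  5.29304136e-03,
         2.11318478e+01],
       [ 9.81248550e-01,  1.43023779e-02,  1.92215310e-01,
        -5.48790777e+02],
       [-1.92270707e-01,  2.59171139e-03,  9.81338503e-01,
        -8.94842245e+02],
       [ 0.00000000e+00,  0.00000000e+00, 
[... 220 characters left out ...]
x': 323.34118067175257, 'cy': 237.39790896198636, 'k1': -0.09259201066939061, 'extrinsics': array([[-8.03303131e-01, -5.95405885e-01,  1.39968665e-02,
         4.71766749e+02],
       [ 3.67815190e-01, -4.77486620e-01,  7.97946435e-01,
        -2.66842974e+02],
       [-4.68418687e-01,  6.46141130e-01,  6.02565825e-01,
        -8.61283055e+02],
       [ 0.00000000e+00,  0.00000000e+00,  0.00000000e+00,
         1.00000000e+00]]), 'shot': 2}
chamber {'location': [513.1, -42.3, -2.0], 'confidence': 0.91}
chamber {'location': [704.5, -112.3, 0.5], 'confidence': 0.35}
knob_1_grip {'location': [550.7, 15.8, 96.4], 'confidence': 0.92}
seat_1_top {'location': [546.8, 15.2, 74.7], 'confidence': 0.4}
```

View pics/top0.png

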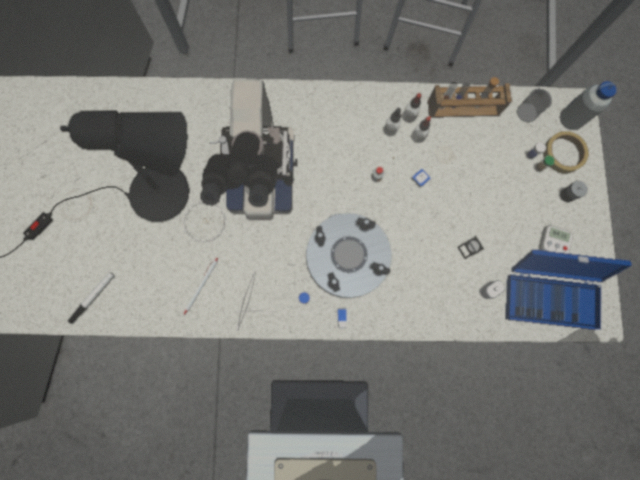

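View pics/side0.png

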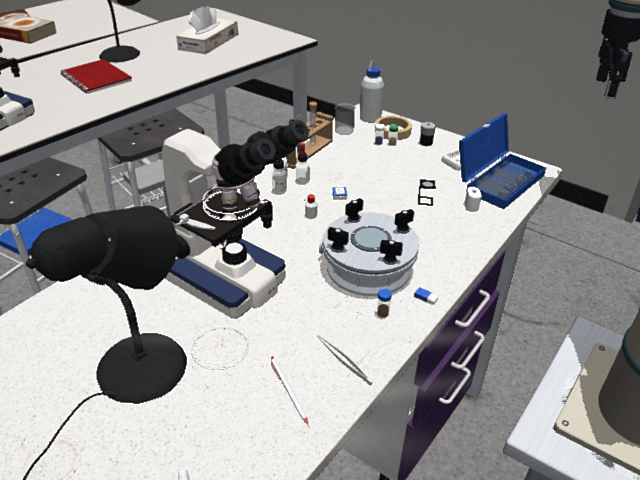

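```bash
python3 - <<'E'
import cv2
a=cv2.imread("pics/top0.png")[200:310,290:405]
cv2.imwrite("pics/tc.png",cv2.resize(a,None,fx=5,fy=5,interpolation=cv2.INTER_CUBIC))
a=cv2.imread("pics/side0.png")[190:320,310:430]
cv2.imwrite("pics/sc.png",cv2.resize(a,None,fx=4.5,fy=4.5,interpolation=cv2.INTER_CUBIC))
E
```

```text
(no output)
```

View pics/tc.png

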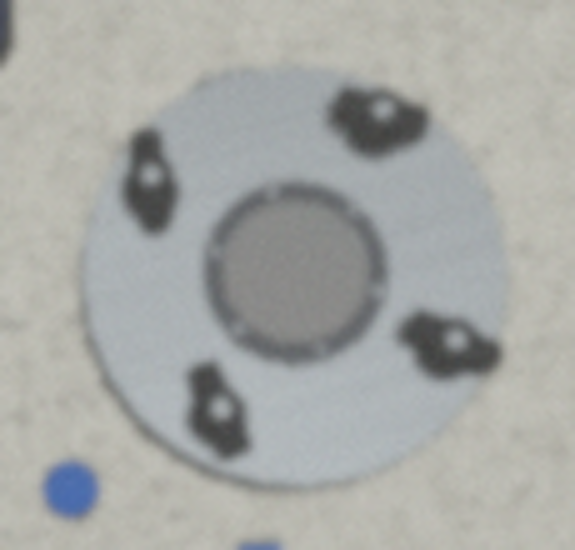

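View pics/sc.png

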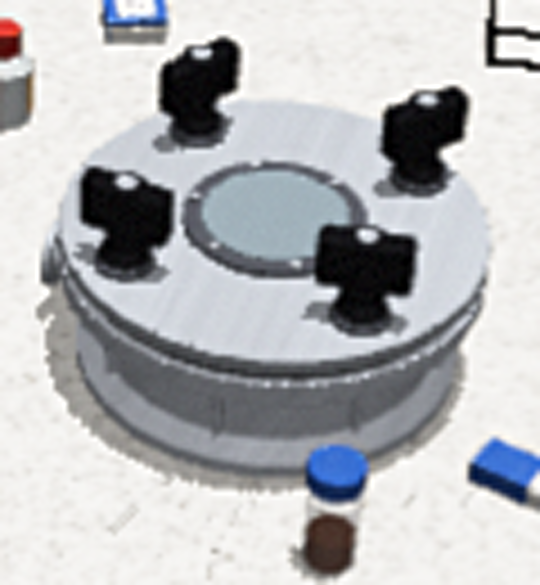

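```bash
cat > h.py <<'E'
import numpy as np, cv2
from scipy.optimize import minimize
def proj(p,X):
    X=np.atleast_2d(X); E=p["extrinsics"]; c=X@E[:3,:3].T+E[:3,3]
    x=c[:,0]/-c[:,2]; y=-c[:,1]/-c[:,2]; r2=x*x+y*y; f=240/np.tan(np.radians(p["vfov"])/2)
    s=1+p["k1"]*r2
    return np.c_[p["cx"]+f*x*s, p["cy"]+f*y*s]
def box(cx,cy,a,l=38,w=12,z0=84,z1=108):
    u=np.array([np.cos(a),np.sin(a)]); v=np.array([-u[1],u[0]])
    return np.array([[*(np.array([cx,cy])+i*l/2*u+j*w/2*v),z] for i in(-1,1) for j in(-1,1) for z in(z0,z1)])
def cyl(cx,cy,r,z0,z1):
    t=np.linspace(0,2*np.pi,24)
    return np.array([[cx+r*np.cos(b),cy+r*np.sin(b),z] for b in t for z in(z0,z1)])
S=6
def sil(p,parts,off,roi):
    x0,y0,x1,y1=roi
    m=np.zeros(((y1-y0)*S,(x1-x0)*S),np.uint8)
    for X in parts:
        q=(proj(p,X)+off-[x0,y0]+.5)*S-.5
        cv2.fillConvexPoly(m,cv2.convexHull(np.round(q*16).astype(np.int32)),255,shift=4)
    m=cv2.GaussianBlur(m,(0,0),S*.8)
    return cv2.resize(m,(x1-x0,y1-y0),interpolation=cv2.INTER_AREA)/255.
def dark(p):
    g=p["image"].max(2).astype(float)
    return np.clip((130-g)/(130-45),0,1)
def knobs(cx,cy,yaw):
    return [(cx+68*np.cos(yaw+k*np.pi/2),cy+68*np.sin(yaw+k*np.pi/2)) for k in range(4)]
E
cat > fit.py <<'E'
from cell import ctrl
from h import *
import pickle
ps={n:ctrl.get_image(n) for n in("top","side")}
pickle.dump(ps,open("ps.pkl","wb"))
E
python3 fit.py; cat > fit2.py <<'E'
from h import *
import pickle,itertools
ps=pickle.load(open("ps.pkl","rb"))
R={"top":(295,205,405,305),"side":(318,185,430,280)}
D={}
for n in ps:
    x0,y0,x1,y1=R[n]; d=dark(ps[n])[y0:y1,x0:x1]
    D[n]=d
def cost(v,show=False):
    cx,cy,yaw=v[:3]; a=v[3:7]; off={"top":v[7:9],"side":v[9:11]}
    c=0.02*np.sum(np.square(v[7:11]))*10
    for n in ps:
        x0,y0,x1,y1=R[n]
        for k,(x,y) in enumerate(knobs(cx,cy,yaw)):
            q=proj(ps[n],[x,y,96])[0]-[x0,y0]
            h=17 if n=="top" else 22
            xa,ya,xb,yb=[int(max(0,t)) for t in(q[0]-h,q[1]-h,q[0]+h,q[1]+(h if n=="top" else 14))]
            roi=(x0+xa,y0+ya,x0+min(xb,x1-x0),y0+min(yb,y1-y0))
            m=sil(ps[n],[box(x,y,a[k]),cyl(x,y,8,80,84)],off[n],roi)
            dd=D[n][ya:roi[3]-y0,xa:roi[2]-x0]
            w=np.ones_like(dd)
            c+=np.sum((m-dd)**2)
    return c
# initial
p=ps["top"]
def unproj(p,uv,z):
    f=lambda X:np.sum((proj(p,[X[0],X[1],z])[0]-uv)**2)
    return minimize(f,[515,-43],method="Nelder-Mead").x
pts=[unproj(p,np.array(u),108) for u in[(290+380/5,200+108/5),(290+150/5,200+175/5),(290+222/5,200+408/5),(290+455/5,200+340/5)]]
pts=np.array(pts);c=pts.mean(0);print(pts,c)
yaw=np.mean([np.arctan2(*(q-c)[::-1])%(2*np.pi)-k*np.pi/2 for k,q in enumerate(pts)]) 
print(np.degrees(yaw),np.linalg.norm(pts-c,axis=1))
# wing angles coarse
best=None
v=np.r_[c,yaw,0,0,0,0,0,0,0,0]
for k in range(4):
    cs=[]
    for a in np.arange(0,np.pi,np.pi/18):
        v[3+k]=a; cs.append(cost(v))
    v[3+k]=np.arange(0,np.pi,np.pi/18)[np.argmin(cs)]
print(np.degrees(v[3:7]),cost(v))
from scipy.optimize import minimize
sc=np.r_[3,3,.05,.2,.2,.2,.2,1,1,1,1]
for it in range(3):
    r=minimize(lambda u:cost(u*sc),v/sc,method="Powell",options=dict(maxiter=10)); v=r.x*sc
    print(r.fun,v[:2],np.degrees(v[2:7]),v[7:])
for q in knobs(*v[:3]):print(np.round(q,1))
np.save("v.npy",v)
out={}
for n in ps:
    im=ps[n]["image"][:,:,::-1].copy(); x0,y0,x1,y1=R[n]
    im=cv2.resize(im[y0:y1,x0:x1],None,fx=6,fy=6,interpolation=cv2.INTER_CUBIC)
    off=v[7:9] if n=="top" else v[9:11]
    for k,(x,y) in enumerate(knobs(*v[:3])):
        h=cv2.convexHull(((proj(ps[n],box(x,y,v[3+k]))+off-[x0,y0]+.5)*6-.5).astype(np.int32))
        cv2.polylines(im,[h],True,(0,0,255),1)
        cv2.putText(im,str(k),tuple(int(t) for t in h[0][0]),0,.8,(0,160,0),2)
    cv2.imwrite(f"pics/fit_{n}.png",im)
E
python3 fit2.py
```

```text
[[ 574.43929523  -73.61024154]
 [ 545.87623854   17.63764329]
 [ 454.09527397  -11.29843556]
 [ 481.88277362 -102.15969509]] [514.07339534 -42.35768222]
62.25773679769286 [67.97620417 67.90331302 67.54296297 67.91551273]
[ 0. 20. 80. 90.] 705.2433525567088
637.4905721446388 [513.00536112 -40.06519976] [61.60990673 -4.19100218 23.91445465 79.63910178 88.29087086] [ 0.34390683 -0.01173425  0.44667528  0.59303887]
637.4905340409141 [513.00536112 -40.0651996 ] [61.60990673 -4.18827369 23.91410464 79.63910178 88.29087086] [ 0.34390672 -0.01173424  0.44667517  0.59287836]
637.4905338148703 [513.00536112 -40.06519961] [61.60990673 -4.18827369 23.91375463 79.63910178 88.29087086] [ 0.34390672 -0.01173424  0.44667517  0.59287742]
[545.3  19.8]
[453.2  -7.7]
[480.7 -99.9]
[572.8 -72.4]
```

View pics/fit_top.png

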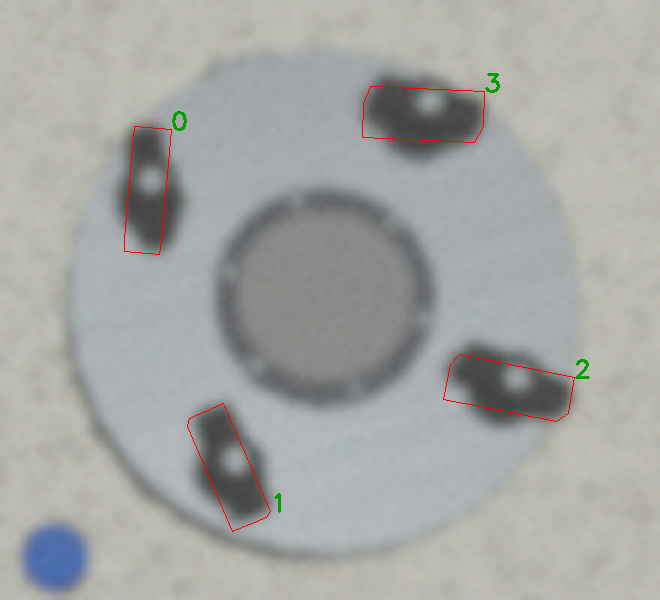

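View pics/fit_side.png

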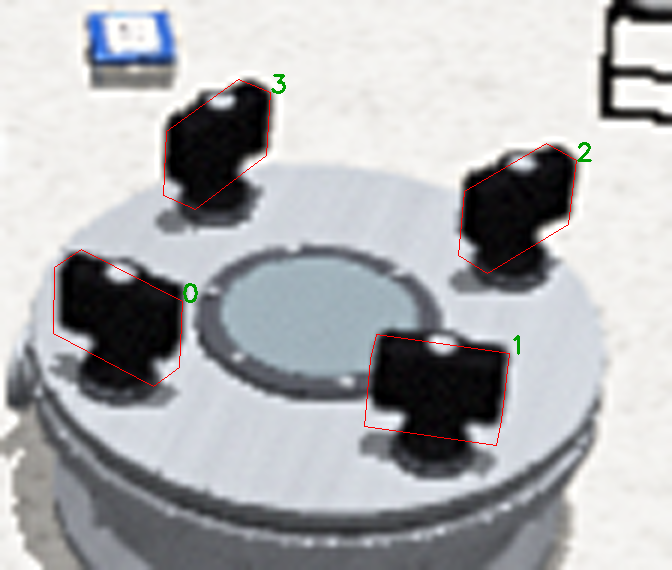

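```bash
cat > fit3.py <<'E'
from h import *
import pickle,sys
ps=pickle.load(open("ps.pkl","rb"))
v0=np.load("v.npy")
c0=np.array([514.1,-42.4])
K0=knobs(*c0,v0[2])
R={}
for n in ps:
    for k,(x,y) in enumerate(K0):
        q=proj(ps[n],[x,y,96])[0]; h=(14,14,14,14) if n=="top" else (17,17,17,10)
        R[n,k]=(int(q[0]-h[0]),int(q[1]-h[1]),int(q[0]+h[2]),int(q[1]+h[3]))
D={};
for n in ps:
    g=ps[n]["image"].max(2).astype(float); lo={"top":50,"side":12}[n]
    for k in range(4):
        x0,y0,x1,y1=R[n,k]; s=g[y0:y1,x0:x1]; bg=np.percentile(s,80)
        print(n,k,s.min(),bg)
        D[n,k]=np.clip((bg-s)/(bg-np.percentile(s,3)),0,1)
def parts(x,y,a,g):
    z0,rh,L=g
    return [box(x,y,a,L,12,z0,108),cyl(x,y,rh,72,108),cyl(x,y,12.5,68,71.5)]
def cost(v):
    c=0.3*np.sum(np.square(v[7:11]))
    for (n,k),roi in R.items():
        x,y=knobs(*v[:3])[k]
        off=v[7:9] if n=="top" else v[9:11]
        m=sil(ps[n],parts(x,y,v[3+k],v[11:14]),off,roi)
        c+=np.sum(np.minimum((m-D[n,k])**2,.3))
    return c
v=np.r_[c0,v0[2:7],0,0,0,0,90,8,38]
sc=np.r_[3,3,.05,.2,.2,.2,.2,1,1,1,1,4,2,3]
for it in range(3):
    r=minimize(lambda u:cost(u*sc),v/sc,method="Powell",options=dict(maxiter=6)); v=r.x*sc
    print(round(r.fun,1),v[:2],np.degrees(v[2:7]),v[7:])
for k,q in enumerate(knobs(*v[:3])):print(k,np.round(q,1),np.degrees(v[3+k]))
np.save("v3.npy",v)
for n in ps:
    x0,y0,x1,y1={"top":(295,205,405,305),"side":(318,185,430,280)}[n]
    im=ps[n]["image"][:,:,::-1].copy()
    im=cv2.resize(im[y0:y1,x0:x1],None,fx=6,fy=6,interpolation=cv2.INTER_CUBIC)
    off=v[7:9] if n=="top" else v[9:11]
    for k,(x,y) in enumerate(knobs(*v[:3])):
      for X in parts(x,y,v[3+k],v[11:14]):
        h=cv2.convexHull(((proj(ps[n],X)+off-[x0,y0]+.5)*6-.5).astype(np.int32))
        cv2.polylines(im,[h],True,(0,0,255),1)
    cv2.imwrite(f"pics/fit3_{n}.png",im)
E
python3 fit3.py
```

```text
top 0 70.0 179.0
top 1 68.0 185.0
top 2 69.0 181.0
top 3 67.0 183.0
side 0 0.0 231.0
side 1 0.0 222.0
side 2 0.0 244.0
side 3 0.0 244.0
160.6 [513.72855689 -41.83344937] [61.91829846  7.38654593 21.95435209 69.56623759 79.17411285] [-7.85111214e-02 -4.60844982e-01  2.97604306e-01  1.99734489e-01
  8.84658556e+01  8.09846966e+00  3.62274676e+01]
160.6 [513.72855689 -41.8329672 ] [61.91796561  7.38100416 21.96653976 69.56349387 79.17077112] [-7.82351974e-02 -4.60748575e-01  2.97561183e-01  1.99676343e-01
  8.84658556e+01  8.09846966e+00  3.62274621e+01]
160.6 [513.72855526 -41.8329672 ] [61.91796526  7.37840915 21.96441273 69.5621534  79.17077112] [-7.82332381e-02 -4.60748255e-01  2.97558520e-01  1.99676034e-01
  8.84658556e+01  8.09846966e+00  3.62274621e+01]
0 [545.7  18.2] 7.378409151718392
1 [453.7  -9.8] 21.964412730731887
2 [ 481.7 -101.8] 69.56215340426442
3 [573.7 -73.8] 79.17077112406298
```

View pics/fit3_top.png

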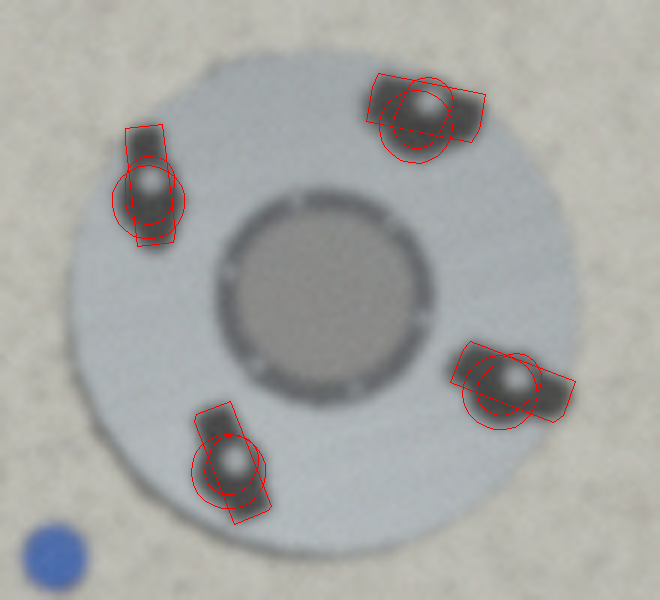

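View pics/fit3_side.png

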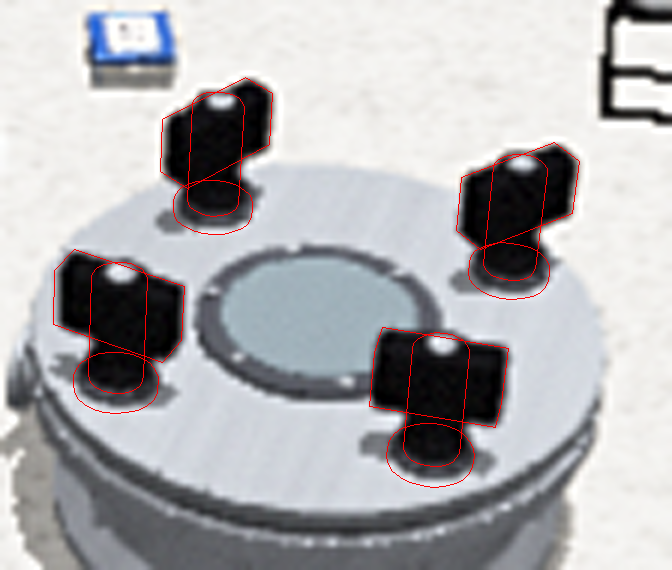

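```bash
cat > g.py <<'E'
import numpy as np, json, sys
K={0:(545.7,18.2,7.38),1:(453.7,-9.8,21.96),2:(481.7,-101.8,69.56),3:(573.7,-73.8,79.17)}
def rel(c,t):
    # c,t = x,y,z,yawdeg -> tx ty tz (cm) roll(rad)
    a=np.radians(c[3]); d=np.array(t[:3])-c[:3]
    X=np.array([np.cos(a),np.sin(a),0]); Z=np.array([-np.sin(a),np.cos(a),0])
    return np.round([d@X/10,-d[2]/10,d@Z/10,-np.radians(t[3]-c[3])],3)
def app(c,r):
    a=np.radians(c[3]); X=np.array([np.cos(a),np.sin(a),0]); Z=np.array([-np.sin(a),np.cos(a),0])
    p=np.array(c[:3],float)+10*(r[0]*X+r[2]*Z); p[2]-=10*r[1]
    return [*p,c[3]-np.degrees(r[3])]
E
python3 -c "
from g import *
c=[288.479,-582.493,193.313,np.degrees(-1.1110)]
x,y,_=K[3]
print(rel(c,(x,y,193,-10.8)),rel(c,(x,y,140,-10.8)))"
```

```text
[-3.2929e+01  3.1000e-02  4.8134e+01 -9.2300e-01] [-32.929   5.331  48.134  -0.923]
```

Request:
{"api": "apply_moves", "payload": {"motion": [[-32.93,0,48.13,-0.923,5],[-32.93,0,48.13,-0.923,5],[-32.93,0,48.13,-0.923,5],[-32.93,0,48.13,-0.923,5],[-32.93,0,48.13,-0.923,5],[-32.93,0,48.13,-0.923,5],[-32.93,0,48.13,-0.923,5],[-32.93,0,48.13,-0.923,5],[-32.93,0,48.13,-0.923,5],[-32.93,0,48.13,-0.923,5],[-32.93,5.33,48.13,-0.923,5],[-32.93,5.33,48.13,-0.923,5],[-32.93,5.33,48.13,-0.923,5]]}}

```text
clock: 2.12
eef_pos: [574.1, -74.9, 141.1]
tool_rot: [-1.571, -0.001, -0.19]
force: [1.0, -0.9, 0.9]
width: 50.3
```

```bash
python3 - <<'E'
from cell import ctrl
import cv2
p=ctrl.get_image("side"); a=p["image"][100:300,290:450,::-1]
q=ctrl.get_image("top"); b=q["image"][180:320,280:420,::-1]
cv2.imwrite("pics/s1.png",cv2.resize(a,None,fx=3,fy=3)); cv2.imwrite("pics/t1.png",cv2.resize(b,None,fx=4,fy=4))
s=ctrl.read_state();print(s["eef_pos"],s["tool_rot"],s["qpos"],s["torque"],s["force"])
E
```

```text
[574.90253534 -74.75566792 141.90984903] [-1.57076827 -0.00320794 -0.18942995] [ 0.22609344  0.59425042 -0.22514856  1.77200824  0.17720373  0.7918259
 -0.27563011] [-0.05503886  0.04239508  0.00881858] [ 0.33069958  0.21477401 -0.06367508]
```

View pics/s1.png

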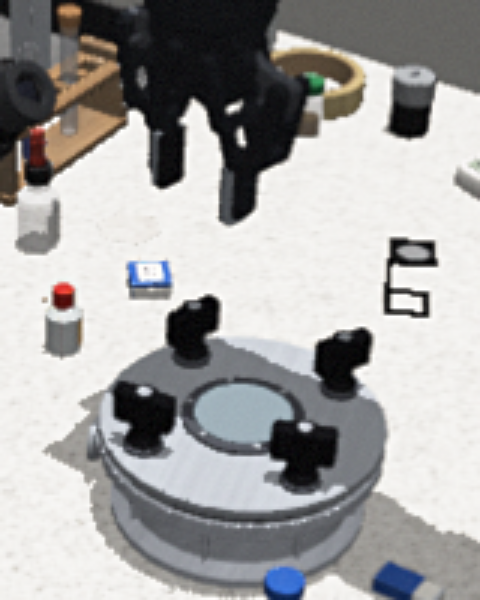

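View pics/t1.png

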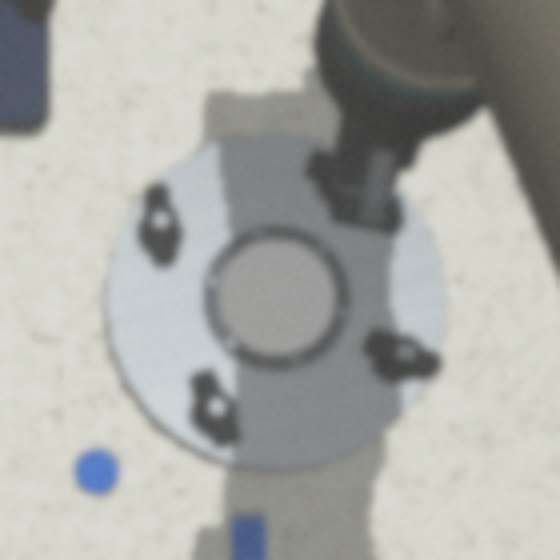

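```bash
python3 - <<'E'
from h import *;import pickle
ps=pickle.load(open("ps.pkl","rb"))
for z in(142,150,160):
  for s in(-1,0,1):
    a=-.19; print(z,s,(proj(ps["side"],[574.9+s*25*np.cos(a),-74.8+s*25*np.sin(a),z])[0]-[290,100])*3)
print((proj(ps["side"],[573.7,-73.8,108])[0]-[290,100])*3)
E
```

```text
142 -1 [222.06668134 275.22841694]
142 0 [192.69718724 258.52719773]
142 1 [164.09272659 242.27405614]
150 -1 [222.78952871 263.9637958 ]
150 0 [193.28228582 247.34190796]
150 1 [164.54748252 231.16894522]
160 -1 [223.70075914 249.74487285]
160 0 [194.01983405 233.22544771]
160 1 [165.12073301 217.15593078]
[190.95165953 306.38370289]
```

```bash
python3 - <<'E'
from cell import ctrl
from h import *
p=ctrl.get_image("side"); s=ctrl.read_state();print(s["clock"],s["eef_pos"])
im=cv2.resize(p["image"][100:250,300:420,::-1],None,fx=4.5,fy=4.5,interpolation=cv2.INTER_CUBIC)
for z,c in((142,(0,0,255)),(160,(0,255,0)),(175,(255,0,0))):
  for t in(-1,0,1):
    a=-.19; q=(proj(p,[574.9+t*25*np.cos(a),-74.8+t*25*np.sin(a),z])[0]-[300,100])*4.5
    cv2.circle(im,tuple(int(x) for x in q),4,c,-1)
cv2.imwrite("pics/s2.png",im)
E
```

```text
2.275 [574.8460102  -74.64689427 141.88020375]
```

View pics/s2.png

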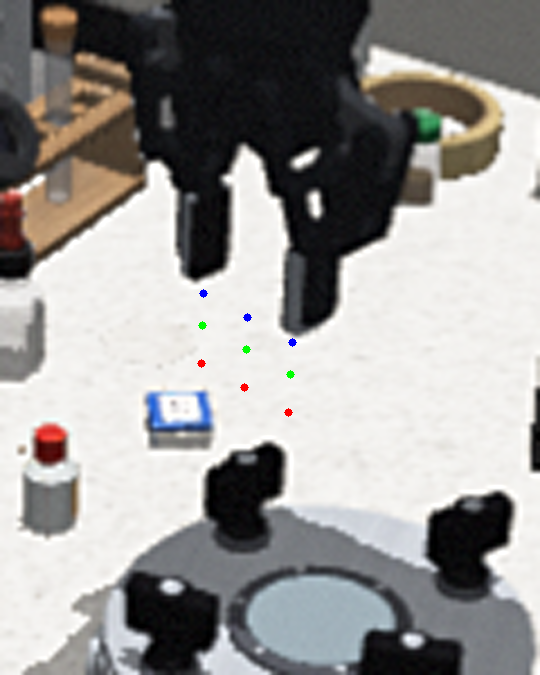

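```bash
python3 - <<'E'
from cell import ctrl
from h import *
p=ctrl.get_image("top")
im=cv2.resize(p["image"][190:300,320:420,::-1],None,fx=6,fy=6,interpolation=cv2.INTER_CUBIC)
for z,c in((142,(0,0,255)),(175,(255,0,0))):
  for t in(-1,0,1):
    a=-.19; q=(proj(p,[574.9+t*25*np.cos(a),-74.8+t*25*np.sin(a),z])[0]-[320,190])*6
    cv2.circle(im,tuple(int(x) for x in q),4,c,-1)
cv2.imwrite("pics/t2.png",im)
E
```

```text
(no output)
```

View pics/t2.png

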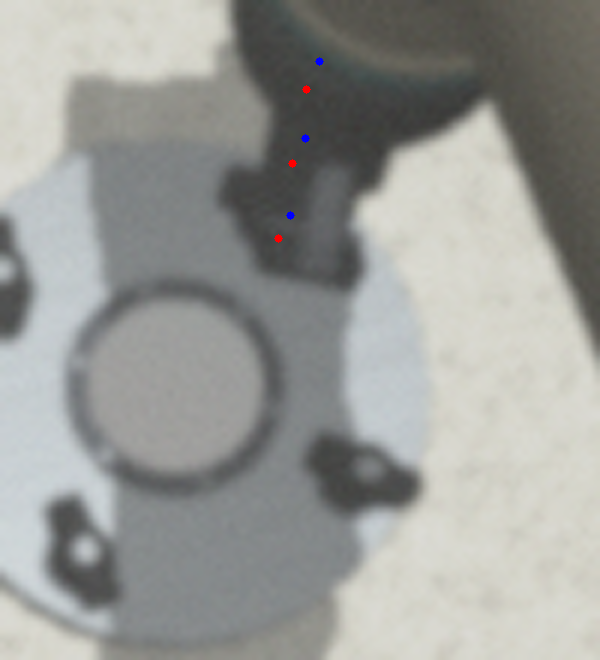

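```bash
python3 - <<'E'
from h import *;import pickle
ps=pickle.load(open("ps.pkl","rb")); p=ps["side"]
im=cv2.resize(p["image"][0:150,540:640,::-1],None,fx=4,fy=4,interpolation=cv2.INTER_CUBIC)
for z,c in((193,(0,0,255)),(213,(0,255,0)),(233,(255,0,0))):
  for t in(-1,0,1):
    a=-1.111; q=(proj(p,[288.1+t*42.5*np.cos(a),-581.9+t*42.5*np.sin(a),z])[0]-[540,0])*4
    cv2.circle(im,tuple(int(x) for x in q),3,c,-1)
cv2.imwrite("pics/s3.png",im)
E
```

```text
(no output)
```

View pics/s3.png

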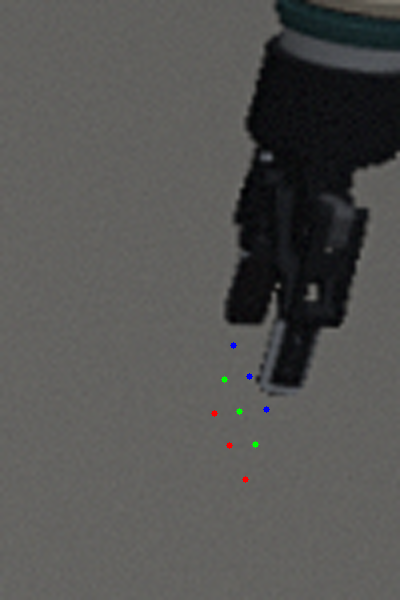

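Request:
{"api": "apply_moves", "payload": {"motion": [[0,2.8,0,0,5],[0,2.8,0,0,5]]}}

```text
clock: 2.58
eef_pos: [572.5, -74.1, 111.4]
tool_rot: [-1.571, 0.003, -0.188]
force: [0.0, 0.1, 0.1]
width: 49.9
```

```bash
cat > see.py <<'E'
from cell import ctrl
from h import *
import sys
s=ctrl.read_state();e=s["eef_pos"];a=s["tool_rot"][2];w=s["width"]/2
print(s["clock"],e,a,s["width"],s["force"],s["torque"])
tag=sys.argv[1]; off=float(sys.argv[2]) if len(sys.argv)>2 else 0
for n in("side","top"):
    p=ctrl.get_image(n)
    c=proj(p,[*e[:2],e[2]])[0]; x0,y0=int(c[0]-55),int(c[1]-60)
    im=cv2.resize(p["image"][y0:y0+110,x0:x0+110,::-1],None,fx=5,fy=5,interpolation=cv2.INTER_CUBIC)
    for dz,col in((0,(0,0,255)),(20,(0,255,0)),(40,(255,0,0))):
      for t in(-1,0,1):
        q=(proj(p,[e[0]+t*w*np.cos(a),e[1]+t*w*np.sin(a),e[2]+dz])[0]-[x0,y0])*5
        cv2.circle(im,tuple(int(x) for x in q),3,col,-1)
    cv2.imwrite(f"pics/{tag}_{n}.png",im)
E
python3 see.py a
```

```text
2.575 [572.45219306 -74.06667811 111.44817313] -0.1883828013144777 49.94889309801056 [0.03571639 0.13141831 0.14280157] [-0.01622041  0.0153795  -0.02686565]
```

View pics/a_side.png

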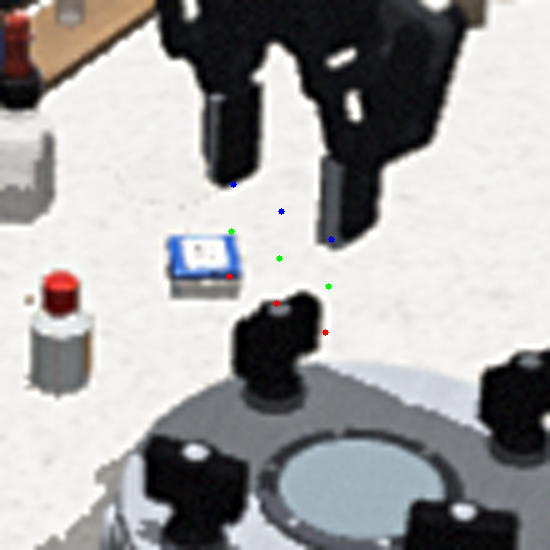

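View pics/a_top.png

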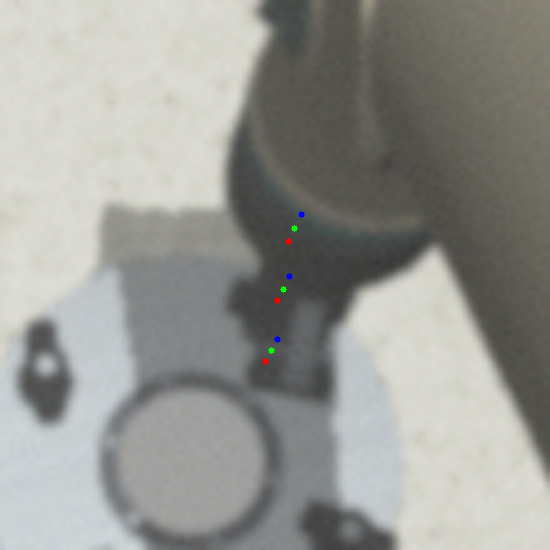

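Request:
{"api": "apply_moves", "payload": {"motion": [[0,2.7,0,0,5],[0,2.7,0,0,5]]}}

```text
clock: 2.92
eef_pos: [572.9, -73.9, 84.8]
tool_rot: [-1.571, 0.002, -0.188]
force: [0.5, 0.1, 0.6]
width: 50.0
```

```bash
python3 see.py b
```

```text
2.925 [572.87876907 -73.87943838  84.79076711] -0.18802702214062883 50.0267185928758 [0.50984011 0.07115945 0.55613991] [-0.0064855   0.02818638 -0.03099249]
```

View pics/b_side.png

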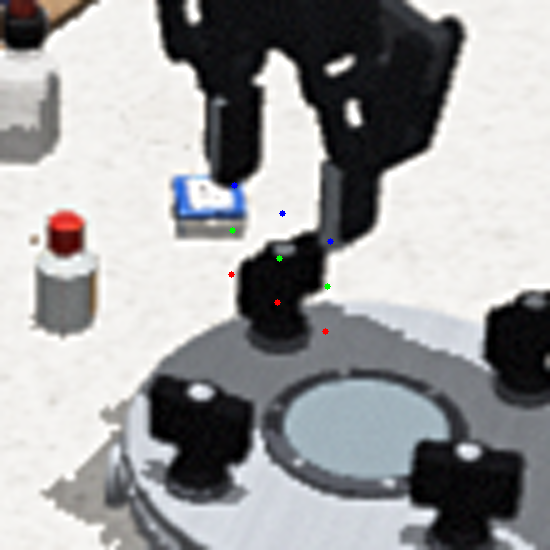

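Request:
{"api": "apply_moves", "payload": {"motion": [[0,1.5,0,0,5],[0,1.5,0,0,5]]}}

```text
clock: 3.28
eef_pos: [572.8, -73.8, 69.2]
tool_rot: [-1.571, 0.002, -0.188]
force: [-0.1, -0.6, 0.2]
width: 49.7
```

```bash
python3 see.py c
```

```text
3.275 [572.84349131 -73.78964075  69.22432836] -0.18793638610446672 49.69291884184831 [-0.05358595 -0.55912696  0.23371185] [-0.04926351 -0.02200203 -0.00104534]
```

View pics/c_side.png

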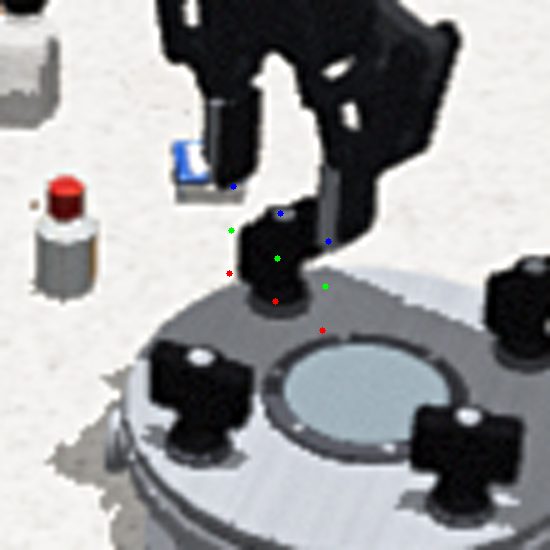

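Request:
{"api": "apply_moves", "payload": {"motion": [[0,1.2,0,0,5],[0,2.4,0,0,5],[0,2.4,0,0,5]]}}

```text
clock: 3.75
eef_pos: [572.5, -73.7, 44.6]
tool_rot: [-1.571, 0.003, -0.188]
force: [-0.9, 0.3, -0.4]
width: 50.0
```

```bash
python3 see.py d
```

```text
3.75 [572.4526905  -73.71510692  44.56015941] -0.18791593462496037 49.99085204992635 [-0.85399083  0.32924406 -0.40341994] [-0.01517697 -0.00939636  0.018075  ]
```

View pics/d_side.png

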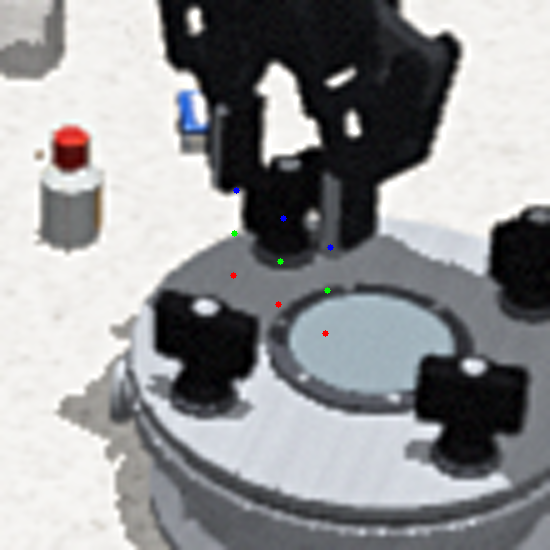

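View pics/d_top.png

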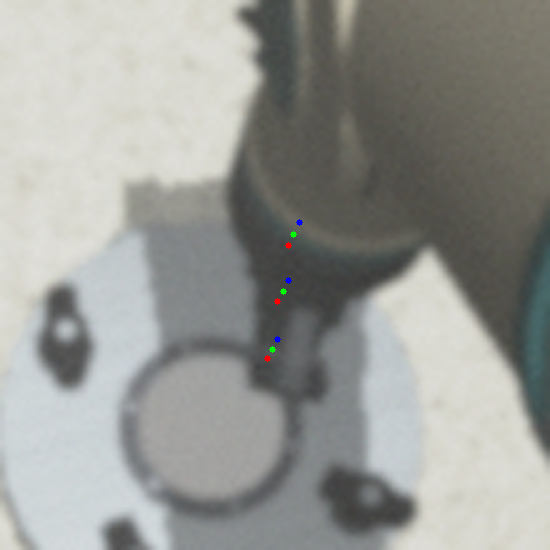

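Request:
{"api": "apply_moves", "payload": {"motion": [[0,0,0,0,0.4],[0,0,0,0,0.4],[0,0,0,0,0.4],[0,0,0,0,0.4]]}}

```text
clock: 4.35
eef_pos: [574.8, -73.9, 46.6]
tool_rot: [-1.57, -0.002, -0.188]
force: [2.2, -0.4, 2.3]
width: 11.1
```

```bash
python3 see.py e
```

```text
4.35 [574.75100414 -73.87319993  46.58873895] -0.18809745458300098 11.09320755821011 [ 2.16696277 -0.42133249  2.2806924 ] [-0.13128295 -0.32664598 -0.04280346]
```

View pics/e_side.png

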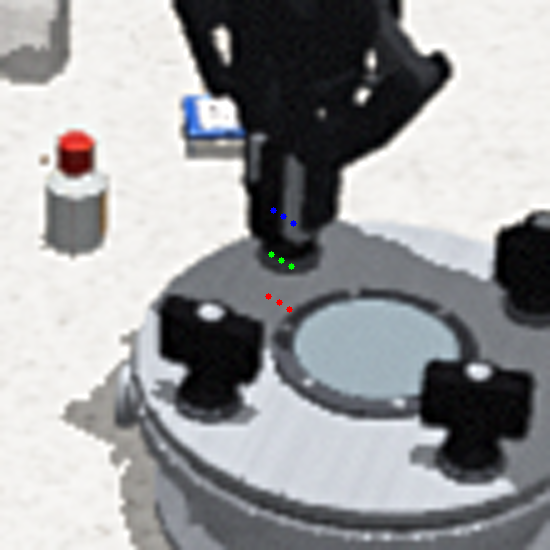

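```bash
cat > r.py <<'E'
from cell import ctrl
import numpy as np
s=ctrl.read_state();print(round(s["clock"],3),"pos",np.round(s["eef_pos"],1),"yaw",round(np.degrees(s["tool_rot"][2]),2),"w",round(s["width"],1),"F",np.round(s["force"],1),"T",np.round(s["torque"],3),"t7",round(s["tau"][6],3),"q7",round(s["qpos"][6],2))
E
python3 r.py
```

```text
4.45 pos [574.8 -73.9  46.6] yaw -10.77 w 10.9 F [ 1.2 -0.5  3.1] T [-0.094 -0.444 -0.032] t7 0.029 q7 -0.32
```

Request:
{"api": "apply_moves", "payload": {"motion": [[0,0,0,0.04,0.4],[0,0,0,0.08,0.4],[0,0,0,0.12,0.4]]}}

```text
clock: 4.82
eef_pos: [574.7, -74.0, 46.5]
tool_rot: [-1.57, -0.002, -0.311]
force: [2.3, -1.2, 6.1]
width: 10.8
```

```bash
python3 r.py
```

```text
4.825 pos [574.7 -74.   46.5] yaw -17.81 w 10.8 F [ 2.3 -1.2  6.1] T [-0.194 -0.582  0.056] t7 0.202 q7 -0.4
```

Request:
{"api": "apply_moves", "payload": {"motion": [[0,0,0,0.04,0.4]]}}

```text
clock: 4.95
eef_pos: [574.7, -74.0, 46.5]
tool_rot: [-1.57, -0.002, -0.351]
force: [3.2, -1.4, 6.2]
width: 10.7
```

```bash
python3 r.py
```

```text
4.95 pos [574.7 -74.   46.5] yaw -20.1 w 10.7 F [ 3.2 -1.4  6.2] T [-0.151 -0.61   0.029] t7 0.202 q7 -0.43
```

Request:
{"api": "apply_moves", "payload": {"motion": [[0,0,0,0.04,0.4]]}}

```text
clock: 5.08
eef_pos: [574.8, -74.0, 46.5]
tool_rot: [-1.57, -0.002, -0.391]
force: [3.1, -0.2, 5.6]
width: 10.9
```

```bash
python3 r.py
```

```text
5.075 pos [574.8 -74.   46.5] yaw -22.39 w 10.9 F [ 3.1 -0.2  5.6] T [-0.159 -0.649  0.002] t7 0.202 q7 -0.46
```

Request:
{"api": "apply_moves", "payload": {"motion": [[0,0,0,0.04,0.4]]}}

```text
clock: 5.2
eef_pos: [574.8, -73.9, 46.5]
tool_rot: [-1.57, -0.002, -0.431]
force: [3.6, -0.3, 5.5]
width: 11.0
```

```bash
python3 r.py
```

```text
5.2 pos [574.8 -73.9  46.5] yaw -24.68 w 11.0 F [ 3.6 -0.3  5.5] T [-0.133 -0.625  0.033] t7 0.201 q7 -0.49
```

Request:
{"api": "apply_moves", "payload": {"motion": [[0,0,0,0.04,0.4]]}}

```text
clock: 5.32
eef_pos: [574.7, -74.0, 46.5]
tool_rot: [-1.57, -0.002, -0.471]
force: [3.4, -1.9, 4.5]
width: 10.5
```

```bash
python3 r.py
```

```text
5.325 pos [574.7 -74.   46.5] yaw -26.98 w 10.5 F [ 3.4 -1.9  4.5] T [-0.121 -0.674  0.054] t7 0.201 q7 -0.51
```

Request:
{"api": "apply_moves", "payload": {"motion": [[0,0,0,0.04,0.4]]}}

```text
clock: 5.45
eef_pos: [574.8, -74.0, 46.5]
tool_rot: [-1.57, -0.002, -0.511]
force: [2.7, -0.6, 4.5]
width: 11.0
```

```bash
python3 r.py
```

```text
5.45 pos [574.8 -74.   46.5] yaw -29.27 w 11.0 F [ 2.7 -0.6  4.5] T [-0.203 -0.589  0.086] t7 0.201 q7 -0.54
```

Request:
{"api": "apply_moves", "payload": {"motion": [[0,0,0,0.04,0.4]]}}

```text
clock: 5.58
eef_pos: [574.8, -74.0, 46.5]
tool_rot: [-1.57, -0.002, -0.551]
force: [3.8, -0.7, 5.1]
width: 10.8
```

```bash
python3 r.py
```

```text
5.575 pos [574.8 -74.   46.5] yaw -31.56 w 10.8 F [ 3.8 -0.7  5.1] T [-0.147 -0.616 -0.001] t7 0.2 q7 -0.57
```

Request:
{"api": "apply_moves", "payload": {"motion": [[0,0,0,0.04,0.4]]}}

```text
clock: 5.7
eef_pos: [574.8, -74.0, 46.5]
tool_rot: [-1.57, -0.002, -0.591]
force: [3.6, -1.5, 5.1]
width: 10.7
```

```bash
python3 r.py
```

```text
5.7 pos [574.8 -74.   46.5] yaw -33.85 w 10.7 F [ 3.6 -1.5  5.1] T [-0.175 -0.662  0.026] t7 0.2 q7 -0.6
```

Request:
{"api": "apply_moves", "payload": {"motion": [[0,0,0,0.04,0.4]]}}

```text
clock: 5.82
eef_pos: [574.8, -74.0, 46.5]
tool_rot: [-1.57, -0.002, -0.631]
force: [3.7, -1.0, 5.3]
width: 11.0
```

```bash
python3 r.py
```

```text
5.825 pos [574.8 -74.   46.5] yaw -36.15 w 11.0 F [ 3.7 -1.   5.3] T [-0.201 -0.692  0.01 ] t7 0.2 q7 -0.63
```

Request:
{"api": "apply_moves", "payload": {"motion": [[0,0,0,0.04,0.4]]}}

```text
clock: 5.95
eef_pos: [574.9, -74.1, 46.5]
tool_rot: [-1.57, -0.002, -0.671]
force: [2.6, -0.2, 5.0]
width: 10.9
```

```bash
python3 r.py
```

```text
5.95 pos [574.9 -74.1  46.5] yaw -38.44 w 10.9 F [ 2.6 -0.2  5. ] T [-0.162 -0.688 -0.015] t7 0.199 q7 -0.65
```

Request:
{"api": "apply_moves", "payload": {"motion": [[0,0,0,0.04,0.4]]}}

```text
clock: 6.08
eef_pos: [574.9, -74.0, 46.5]
tool_rot: [-1.57, -0.002, -0.71]
force: [2.5, -1.3, 5.0]
width: 10.8
```

```bash
python3 r.py
```

```text
6.075 pos [574.9 -74.   46.5] yaw -40.71 w 10.8 F [ 2.5 -1.3  5. ] T [-0.22  -0.705  0.283] t7 -0.032 q7 -0.68
```

Request:
{"api": "apply_moves", "payload": {"motion": [[0,0,0,0.04,0.4]]}}

```text
clock: 6.2
eef_pos: [574.9, -74.1, 46.5]
tool_rot: [-1.57, -0.002, -0.749]
force: [4.1, -1.4, 6.2]
width: 10.8
```

```bash
python3 r.py
```

```text
6.2 pos [574.9 -74.1  46.5] yaw -42.92 w 10.8 F [ 4.1 -1.4  6.2] T [-0.24  -0.741  0.58 ] t7 -0.295 q7 -0.71
```

Request:
{"api": "apply_moves", "payload": {"motion": [[0,0,0,0.04,0.4],[0,0,0,0.08,0.4],[0,0,0,0.13,0.4]]}}

```text
clock: 6.58
eef_pos: [574.9, -74.1, 46.5]
tool_rot: [-1.569, -0.002, -0.879]
force: [4.0, -1.1, 5.2]
width: 10.8
```

```bash
python3 r.py
```

```text
6.575 pos [574.9 -74.1  46.5] yaw -50.37 w 10.8 F [ 4.  -1.1  5.2] T [-0.268 -0.74   0.439] t7 -0.196 q7 -0.8
```

Request:
{"api": "apply_moves", "payload": {"motion": [[0,0,0,0,0.4]]}}

```text
clock: 6.7
eef_pos: [574.9, -74.1, 46.5]
tool_rot: [-1.57, -0.002, -0.878]
force: [3.7, -1.8, 5.2]
width: 10.9
```

```bash
python3 r.py
```

```text
6.7 pos [574.9 -74.1  46.5] yaw -50.33 w 10.9 F [ 3.7 -1.8  5.2] T [-0.261 -0.725  0.417] t7 -0.468 q7 -0.8
```

```bash
python3 -c "
from g import *
c=[573.7,-73.8,46,-50.3]
x,y,w=K[1]
x+=.7
print(rel(c,(x,y,82,w-90)),rel(c,(x,y,48,w-90)))"
```

```text
[-12.545  -3.6    -5.091   0.31 ] [-12.545  -0.2    -5.091   0.31 ]
```

Request:
{"api": "apply_moves", "payload": {"motion": [[0,0,0,0,5],[0,0,0,0,5],[0,0,0,0,5],[0,-3.6,0,0,5],[0,-3.6,0,0,5],[-6,-3.6,-2.5,0.15,5],[-12.545,-3.6,-5.09,0.31,5],[-12.545,-3.6,-5.09,0.31,5],[-12.545,-3.6,-5.09,0.31,5],[-12.545,-2,-5.09,0.31,5],[-12.545,-2,-5.09,0.31,5]]}}

```text
clock: 8.07
eef_pos: [455.4, -10.6, 65.2]
tool_rot: [-1.571, -0.0, -1.189]
force: [-0.2, 0.5, -0.4]
width: 50.1
```

```bash
python3 r.py; python3 see.py f
```

```text
8.075 pos [455.4 -10.6  65.2] yaw -68.12 w 50.1 F [-0.2  0.5 -0.4] T [-0.026  0.005  0.058] t7 0.019 q7 -1.11
8.075 [455.35010765 -10.64375041  65.24193361] -1.188933502625678 50.052832815496906 [-0.22360972  0.45177662 -0.40178216] [-0.0262976   0.00531854  0.0583976 ]
```

View pics/f_side.png

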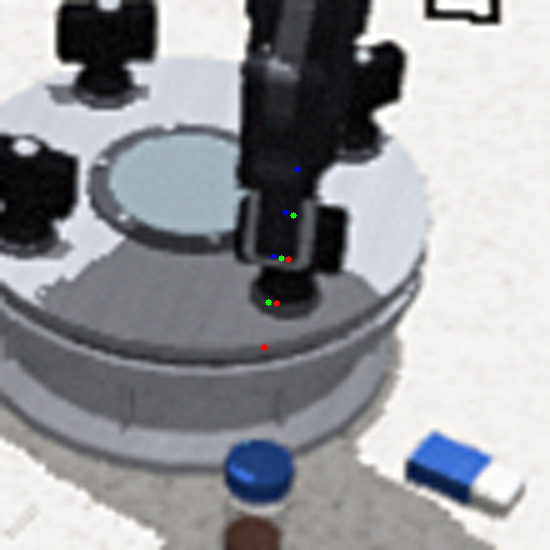

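View pics/f_top.png

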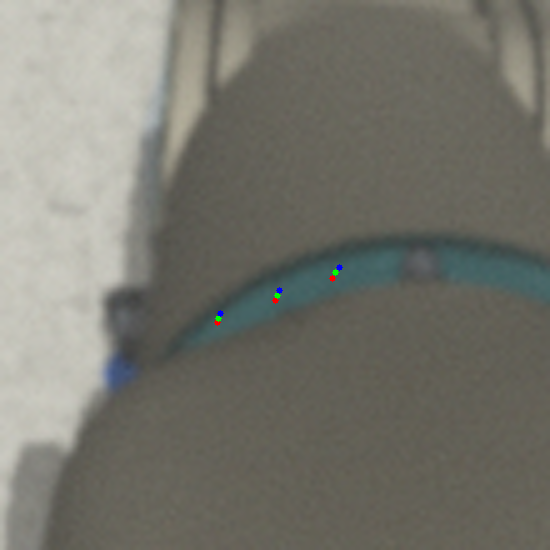

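Request:
{"api": "apply_moves", "payload": {"motion": [[0,1.8,0,0,5],[0,1.8,0,0,5]]}}

```text
clock: 8.43
eef_pos: [454.3, -10.1, 47.7]
tool_rot: [-1.572, 0.0, -1.188]
force: [-0.8, -0.1, -0.2]
width: 50.1
```

```bash
python3 r.py
```

```text
8.425 pos [454.3 -10.1  47.7] yaw -68.09 w 50.1 F [-0.8 -0.1 -0.2] T [-0.008 -0.003 -0.025] t7 0.016 q7 -1.11
```

Request:
{"api": "apply_moves", "payload": {"motion": [[0,0,0,0,0.4],[0,0,0,0,0.4],[0,0,0,0,0.4],[0,0,0,0,0.4]]}}

```text
clock: 8.93
eef_pos: [455.1, -10.3, 48.8]
tool_rot: [-1.569, -0.001, -1.188]
force: [-0.7, -1.1, 5.8]
width: 10.4
```

```bash
python3 r.py; python3 see.py g
```

```text
8.925 pos [455.1 -10.3  48.8] yaw -68.09 w 10.4 F [-0.7 -1.1  5.8] T [-0.281  0.085  0.056] t7 -0.03 q7 -1.11
8.925 [455.1085703  -10.25390674  48.84479772] -1.1883779267315262 10.360437458757472 [-0.67482475 -1.07402235  5.84646731] [-0.28129104  0.08540338  0.05598322]
```

View pics/g_side.png

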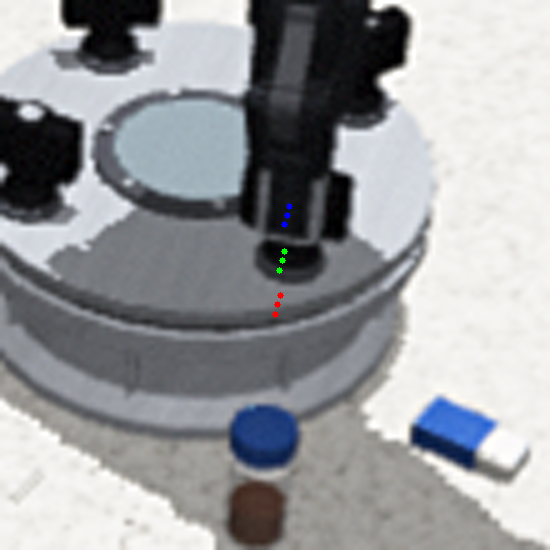

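Request:
{"api": "apply_moves", "payload": {"motion": [[0,0,0,0.05,0.4],[0,0,0,0.1,0.4],[0,0,0,0.15,0.4]]}}

```text
clock: 9.4
eef_pos: [455.2, -10.4, 48.8]
tool_rot: [-1.569, -0.001, -1.34]
force: [-1.1, -1.5, 5.0]
width: 10.7
```

```bash
python3 r.py
```

```text
9.4 pos [455.2 -10.4  48.8] yaw -76.79 w 10.7 F [-1.1 -1.5  5. ] T [-0.363  0.055 -0.022] t7 0.218 q7 -1.2
```

Request:
{"api": "apply_moves", "payload": {"motion": [[0,0,0,0.04,0.4]]}}

```text
clock: 9.52
eef_pos: [455.1, -10.4, 48.8]
tool_rot: [-1.569, -0.001, -1.38]
force: [-1.2, -1.3, 5.5]
width: 11.0
```

```bash
python3 r.py
```

```text
9.525 pos [455.1 -10.4  48.8] yaw -79.06 w 11.0 F [-1.2 -1.3  5.5] T [-0.347  0.067 -0.039] t7 0.153 q7 -1.22
```

Request:
{"api": "apply_moves", "payload": {"motion": [[0,0,0,0.04,0.4]]}}

```text
clock: 9.65
eef_pos: [455.2, -10.4, 48.8]
tool_rot: [-1.569, -0.001, -1.42]
force: [-0.3, -1.7, 5.0]
width: 10.6
```

```bash
python3 r.py
```

```text
9.65 pos [455.2 -10.4  48.8] yaw -81.35 w 10.6 F [-0.3 -1.7  5. ] T [-0.406  0.058  0.026] t7 0.168 q7 -1.24
```

Request:
{"api": "apply_moves", "payload": {"motion": [[0,0,0,0.04,0.4]]}}

```text
clock: 9.78
eef_pos: [455.2, -10.4, 48.8]
tool_rot: [-1.569, -0.001, -1.46]
force: [-0.5, -1.8, 5.4]
width: 11.1
```

```bash
python3 r.py
```

```text
9.775 pos [455.2 -10.4  48.8] yaw -83.64 w 11.1 F [-0.5 -1.8  5.4] T [-0.371  0.114  0.034] t7 0.169 q7 -1.27
```

Request:
{"api": "apply_moves", "payload": {"motion": [[0,0,0,0.04,0.4]]}}

```text
clock: 9.9
eef_pos: [455.2, -10.4, 48.8]
tool_rot: [-1.569, -0.001, -1.5]
force: [-1.3, -1.2, 5.3]
width: 10.5
```

```bash
python3 r.py
```

```text
9.9 pos [455.2 -10.4  48.8] yaw -85.93 w 10.5 F [-1.3 -1.2  5.3] T [-0.355  0.089  0.044] t7 0.169 q7 -1.29
```

Request:
{"api": "apply_moves", "payload": {"motion": [[0,0,0,0.04,0.4]]}}

```text
clock: 10.02
eef_pos: [455.2, -10.4, 48.9]
tool_rot: [-1.569, -0.001, -1.54]
force: [0.1, -2.3, 6.0]
width: 10.8
```

```bash
python3 r.py
```

```text
10.025 pos [455.2 -10.4  48.9] yaw -88.23 w 10.8 F [ 0.1 -2.3  6. ] T [-0.399  0.115  0.028] t7 0.169 q7 -1.32
```

Request:
{"api": "apply_moves", "payload": {"motion": [[0,0,0,0.04,0.4]]}}

```text
clock: 10.15
eef_pos: [455.2, -10.4, 48.9]
tool_rot: [-1.569, -0.0, -1.58]
force: [-0.4, -2.1, 5.6]
width: 10.3
```

```bash
python3 r.py
```

```text
10.15 pos [455.2 -10.4  48.9] yaw -90.52 w 10.3 F [-0.4 -2.1  5.6] T [-0.425  0.142 -0.027] t7 0.169 q7 -1.34
```

Request:
{"api": "apply_moves", "payload": {"motion": [[0,0,0,0.04,0.4]]}}

```text
clock: 10.28
eef_pos: [455.2, -10.5, 48.9]
tool_rot: [-1.569, -0.001, -1.619]
force: [-0.3, -1.8, 5.8]
width: 11.3
```

```bash
python3 r.py
```

```text
10.275 pos [455.2 -10.5  48.9] yaw -92.77 w 11.3 F [-0.3 -1.8  5.8] T [-0.456  0.053  0.486] t7 -0.256 q7 -1.37
```

Request:
{"api": "apply_moves", "payload": {"motion": [[0,0,0,0.04,0.4],[0,0,0,0.08,0.4],[0,0,0,0.12,0.4],[0,0,0,0.15,0.4],[0,0,0,0.15,0.4]]}}

```text
clock: 10.9
eef_pos: [455.2, -10.6, 48.8]
tool_rot: [-1.569, -0.001, -1.767]
force: [-0.2, -2.1, 5.4]
width: 10.7
```

```bash
python3 r.py;  python3 -c "
from g import *
c=[454.4,-9.8,48,-101.29]
x,y,w=K[2]
x+=.7
print(rel(c,(x,y,84,w-90)),rel(c,(x,y,48,w-90)))"
```

```text
10.9 pos [455.2 -10.6  48.8] yaw -101.24 w 10.7 F [-0.2 -2.1  5.4] T [-0.567  0.096  0.416] t7 -0.454 q7 -1.45
[ 8.474 -3.6    4.547 -1.411] [ 8.474 -0.     4.547 -1.411]
```

Request:
{"api": "apply_moves", "payload": {"motion": [[0,0,0,0,5],[0,0,0,0,5],[0,0,0,0,5],[0,-3.6,0,0,5],[0,-3.6,0,0,5],[3,-3.6,1.6,-0.18,5],[6,-3.6,3.2,-0.36,5],[8.47,-3.6,4.55,-0.54,5],[8.47,-3.6,4.55,-0.72,5],[8.47,-3.6,4.55,-0.9,5],[8.47,-3.6,4.55,-1.08,5],[8.47,-3.6,4.55,-1.26,5],[8.47,-3.6,4.55,-1.411,5],[8.47,-3.6,4.55,-1.411,5],[8.47,-2,4.55,-1.411,5],[8.47,-2,4.55,-1.411,5]]}}

```text
clock: 12.9
eef_pos: [481.3, -101.5, 67.0]
tool_rot: [-1.571, 0.003, -0.359]
force: [-0.9, 0.3, 0.3]
width: 49.9
```

```bash
python3 r.py; python3 see.py h
```

```text
12.9 pos [ 481.3 -101.5   67. ] yaw -20.58 w 49.9 F [-0.9  0.3  0.3] T [0.011 0.049 0.005] t7 -0.036 q7 -0.38
12.9 [ 481.28565378 -101.46492072   67.00006212] -0.3591895317281949 49.9173030414614 [-0.89734954  0.30512869  0.25663215] [0.01079072 0.04913266 0.00510706]
```

View pics/h_side.png

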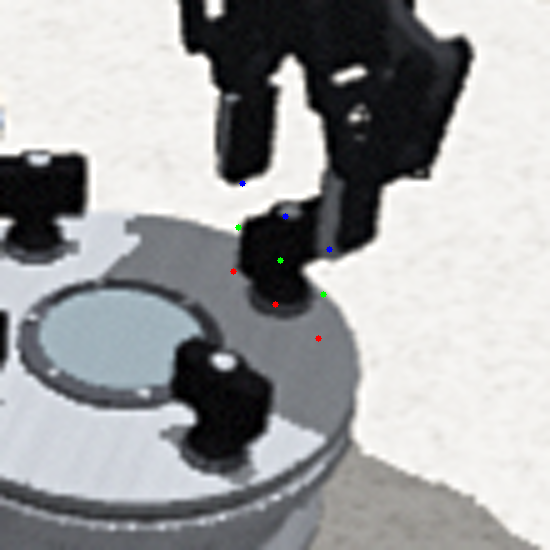

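Request:
{"api": "apply_moves", "payload": {"motion": [[0,2,0,0,5],[0,2,0,0,5],[0,2,0,0,0.4],[0,2,0,0,0.4],[0,2,0,0,0.4],[0,2,0,0,0.4]]}}

```text
clock: 13.75
eef_pos: [483.0, -101.9, 48.9]
tool_rot: [-1.571, -0.001, -0.357]
force: [-0.6, 0.3, 5.6]
width: 10.5
```

```bash
python3 r.py
```

```text
13.75 pos [ 483.  -101.9   48.9] yaw -20.47 w 10.5 F [-0.6  0.3  5.6] T [ 0.08   0.203 -0.04 ] t7 0.018 q7 -0.39
```

Request:
{"api": "apply_moves", "payload": {"motion": [[0,0,0,0.05,0.4],[0,0,0,0.1,0.4],[0,0,0,0.15,0.4]]}}

```text
clock: 14.12
eef_pos: [483.1, -101.9, 48.9]
tool_rot: [-1.57, -0.002, -0.509]
force: [-0.4, 0.4, 5.2]
width: 11.0
```

```bash
python3 r.py
```

```text
14.125 pos [ 483.1 -101.9   48.9] yaw -29.15 w 11.0 F [-0.4  0.4  5.2] T [-0.013  0.171  0.014] t7 0.236 q7 -0.48
```

Request:
{"api": "apply_moves", "payload": {"motion": [[0,0,0,0.04,0.4]]}}

```text
clock: 14.25
eef_pos: [483.1, -101.9, 48.9]
tool_rot: [-1.57, -0.002, -0.549]
force: [-0.7, 0.2, 6.0]
width: 10.6
```

```bash
python3 r.py
```

```text
14.25 pos [ 483.1 -101.9   48.9] yaw -31.43 w 10.6 F [-0.7  0.2  6. ] T [0.001 0.176 0.016] t7 0.166 q7 -0.51
```

Request:
{"api": "apply_moves", "payload": {"motion": [[0,0,0,0.04,0.4]]}}

```text
clock: 14.38
eef_pos: [483.1, -101.9, 48.9]
tool_rot: [-1.57, -0.002, -0.588]
force: [-0.9, -1.4, 5.8]
width: 11.0
```

```bash
python3 r.py
```

```text
14.375 pos [ 483.1 -101.9   48.9] yaw -33.71 w 11.0 F [-0.9 -1.4  5.8] T [-0.041  0.115  0.011] t7 0.182 q7 -0.53
```

Request:
{"api": "apply_moves", "payload": {"motion": [[0,0,0,0.04,0.4]]}}

```text
clock: 14.5
eef_pos: [483.2, -102.0, 48.9]
tool_rot: [-1.57, -0.002, -0.628]
force: [0.1, -0.1, 6.6]
width: 10.5
```

```bash
python3 r.py
```

```text
14.5 pos [ 483.2 -102.    48.9] yaw -36.0 w 10.5 F [ 0.1 -0.1  6.6] T [-0.032  0.172  0.047] t7 0.182 q7 -0.56
```

Request:
{"api": "apply_moves", "payload": {"motion": [[0,0,0,0.04,0.4]]}}

```text
clock: 14.62
eef_pos: [483.2, -102.0, 48.9]
tool_rot: [-1.57, -0.002, -0.668]
force: [-0.7, 0.5, 5.7]
width: 10.6
```

```bash
python3 r.py
```

```text
14.625 pos [ 483.2 -102.    48.9] yaw -38.29 w 10.6 F [-0.7  0.5  5.7] T [0.029 0.074 0.058] t7 0.181 q7 -0.58
```

Request:
{"api": "apply_moves", "payload": {"motion": [[0,0,0,0.04,0.4]]}}

```text
clock: 14.75
eef_pos: [483.2, -102.0, 48.9]
tool_rot: [-1.57, -0.002, -0.708]
force: [-0.7, 0.8, 5.7]
width: 10.9
```

```bash
python3 r.py
```

```text
14.75 pos [ 483.2 -102.    48.9] yaw -40.59 w 10.9 F [-0.7  0.8  5.7] T [-0.035  0.093 -0.042] t7 0.181 q7 -0.61
```

Request:
{"api": "apply_moves", "payload": {"motion": [[0,0,0,0.04,0.4]]}}

```text
clock: 14.88
eef_pos: [483.2, -102.0, 48.9]
tool_rot: [-1.57, -0.002, -0.748]
force: [-0.6, -0.2, 4.7]
width: 11.0
```

```bash
python3 r.py
```

```text
14.875 pos [ 483.2 -102.    48.9] yaw -42.88 w 11.0 F [-0.6 -0.2  4.7] T [-0.078  0.025  0.041] t7 0.181 q7 -0.63
```

Request:
{"api": "apply_moves", "payload": {"motion": [[0,0,0,0.04,0.4]]}}

```text
clock: 15.0
eef_pos: [483.3, -102.0, 48.9]
tool_rot: [-1.57, -0.002, -0.788]
force: [0.2, -0.9, 4.9]
width: 10.9
```

```bash
python3 r.py
```

```text
15.0 pos [ 483.3 -102.    48.9] yaw -45.18 w 10.9 F [ 0.2 -0.9  4.9] T [-0.019  0.1    0.043] t7 0.18 q7 -0.66
```

Request:
{"api": "apply_moves", "payload": {"motion": [[0,0,0,0.04,0.4]]}}

```text
clock: 15.12
eef_pos: [483.2, -102.0, 48.9]
tool_rot: [-1.57, -0.002, -0.827]
force: [-0.5, -1.2, 5.9]
width: 11.0
```

```bash
python3 r.py
```

```text
15.125 pos [ 483.2 -102.    48.9] yaw -47.37 w 11.0 F [-0.5 -1.2  5.9] T [-0.143  0.112  0.494] t7 -0.328 q7 -0.68
```

Request:
{"api": "apply_moves", "payload": {"motion": [[0,0,0,0.04,0.4]]}}

```text
clock: 15.25
eef_pos: [483.3, -102.1, 48.9]
tool_rot: [-1.57, -0.002, -0.866]
force: [-0.2, -1.0, 5.2]
width: 10.7
```

```bash
python3 r.py
```

```text
15.25 pos [ 483.3 -102.1   48.9] yaw -49.63 w 10.7 F [-0.2 -1.   5.2] T [-0.169  0.087  0.421] t7 -0.279 q7 -0.71
```

Request:
{"api": "apply_moves", "payload": {"motion": [[0,0,0,0.04,0.4]]}}

```text
clock: 15.38
eef_pos: [483.3, -102.0, 48.9]
tool_rot: [-1.57, -0.002, -0.906]
force: [-0.6, -1.3, 5.4]
width: 10.9
```

```bash
python3 r.py
```

```text
15.375 pos [ 483.3 -102.    48.9] yaw -51.92 w 10.9 F [-0.6 -1.3  5.4] T [-0.185  0.047  0.425] t7 -0.287 q7 -0.73
```

Request:
{"api": "apply_moves", "payload": {"motion": [[0,0,0,0.04,0.4],[0,0,0,0.068,0.4],[0,0,0,0.068,0.4]]}}

```text
clock: 15.75
eef_pos: [483.4, -102.1, 48.9]
tool_rot: [-1.57, -0.002, -0.974]
force: [0.6, -0.1, 5.8]
width: 10.6
```

```bash
python3 r.py;  python3 -c "
from g import *
c=[482.4,-101.8,48,-55.85]
x,y,w=K[0]
x+=1.2;y-=.3
print(rel(c,(x,y,84,w-90)),rel(c,(x,y,48,w-90)))"
```

```text
15.75 pos [ 483.4 -102.1   48.9] yaw -55.78 w 10.6 F [ 0.6 -0.1  5.8] T [-0.158  0.083  0.411] t7 -0.443 q7 -0.78
[-6.285 -3.6   12.057  0.467] [-6.285 -0.    12.057  0.467]
```

Request:
{"api": "apply_moves", "payload": {"motion": [[0,0,0,0,5],[0,0,0,0,5],[0,0,0,0,5],[0,-3.6,0,0,5],[0,-3.6,0,0,5],[-2.1,-3.6,4,0.16,5],[-4.2,-3.6,8,0.32,5],[-6.285,-3.6,12.06,0.467,5],[-6.285,-3.6,12.06,0.467,5],[-6.285,-3.6,12.06,0.467,5],[-6.285,-2,12.06,0.467,5],[-6.285,-2,12.06,0.467,5]]}}

```text
clock: 17.25
eef_pos: [545.1, 16.5, 66.4]
tool_rot: [-1.574, 0.0, -1.444]
force: [-0.8, -0.3, 0.3]
width: 50.2
```

```bash
python3 r.py; python3 see.py i
```

```text
17.25 pos [545.1  16.5  66.4] yaw -82.74 w 50.2 F [-0.8 -0.3  0.3] T [0.016 0.007 0.024] t7 0.027 q7 -1.31
17.25 [545.1111556   16.52327401  66.44139766] -1.4440897883837218 50.21231983193257 [-0.76293206 -0.3131915   0.30736079] [0.01564651 0.00749392 0.02424369]
```

View pics/i_side.png

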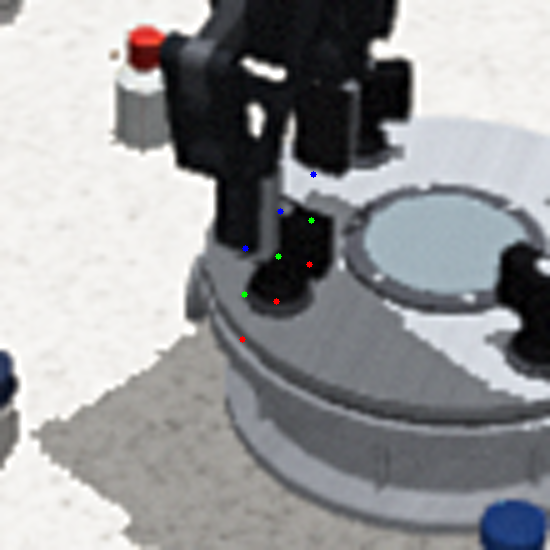

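Request:
{"api": "apply_moves", "payload": {"motion": [[0,2,0,0,5],[0,2,0,0,5],[0,2,0,0,0.4],[0,2,0,0,0.4],[0,2,0,0,0.4],[0,2,0,0,0.4]]}}

```text
clock: 18.1
eef_pos: [547.5, 17.7, 49.0]
tool_rot: [-1.569, -0.0, -1.442]
force: [-1.5, -0.9, 6.2]
width: 11.0
```

```bash
python3 r.py
```

```text
18.1 pos [547.5  17.7  49. ] yaw -82.63 w 11.0 F [-1.5 -0.9  6.2] T [-0.074  0.244 -0.019] t7 -0.018 q7 -1.3
```

Request:
{"api": "apply_moves", "payload": {"motion": [[0,0,0,0.05,0.4],[0,0,0,0.1,0.4],[0,0,0,0.15,0.4]]}}

```text
clock: 18.48
eef_pos: [547.5, 17.6, 49.0]
tool_rot: [-1.569, -0.0, -1.594]
force: [-1.2, -0.7, 7.2]
width: 10.6
```

```bash
python3 r.py
```

```text
18.475 pos [547.5  17.6  49. ] yaw -91.32 w 10.6 F [-1.2 -0.7  7.2] T [-0.211  0.264  0.003] t7 0.25 q7 -1.41
```

Request:
{"api": "apply_moves", "payload": {"motion": [[0,0,0,0.04,0.4]]}}

```text
clock: 18.6
eef_pos: [547.6, 17.5, 49.0]
tool_rot: [-1.569, -0.0, -1.634]
force: [-1.2, -1.9, 5.6]
width: 10.5
```

```bash
python3 r.py
```

```text
18.6 pos [547.6  17.5  49. ] yaw -93.59 w 10.5 F [-1.2 -1.9  5.6] T [-0.252  0.266  0.043] t7 0.177 q7 -1.43
```

Request:
{"api": "apply_moves", "payload": {"motion": [[0,0,0,0.04,0.4]]}}

```text
clock: 18.73
eef_pos: [547.5, 17.5, 49.0]
tool_rot: [-1.569, -0.0, -1.674]
force: [-1.2, -1.3, 5.8]
width: 10.8
```

```bash
python3 r.py
```

```text
18.725 pos [547.5  17.5  49. ] yaw -95.89 w 10.8 F [-1.2 -1.3  5.8] T [-0.173  0.238  0.017] t7 0.194 q7 -1.46
```

Request:
{"api": "apply_moves", "payload": {"motion": [[0,0,0,0.04,0.4]]}}

```text
clock: 18.85
eef_pos: [547.6, 17.4, 49.0]
tool_rot: [-1.569, -0.0, -1.714]
force: [-1.3, -0.6, 7.1]
width: 10.7
```

```bash
python3 r.py
```

```text
18.85 pos [547.6  17.4  49. ] yaw -98.18 w 10.7 F [-1.3 -0.6  7.1] T [-0.261  0.273  0.021] t7 0.194 q7 -1.49
```

Request:
{"api": "apply_moves", "payload": {"motion": [[0,0,0,0.04,0.4]]}}

```text
clock: 18.98
eef_pos: [547.5, 17.4, 48.9]
tool_rot: [-1.569, -0.0, -1.753]
force: [-2.0, -0.8, 6.2]
width: 10.7
```

```bash
python3 r.py
```

```text
18.975 pos [547.5  17.4  48.9] yaw -100.47 w 10.7 F [-2.  -0.8  6.2] T [-0.277  0.227  0.027] t7 0.194 q7 -1.51
```

Request:
{"api": "apply_moves", "payload": {"motion": [[0,0,0,0.04,0.4]]}}

```text
clock: 19.1
eef_pos: [547.5, 17.4, 48.9]
tool_rot: [-1.569, -0.0, -1.793]
force: [-1.3, -1.6, 6.1]
width: 10.6
```

```bash
python3 r.py
```

```text
19.1 pos [547.5  17.4  48.9] yaw -102.76 w 10.6 F [-1.3 -1.6  6.1] T [-0.289  0.264  0.025] t7 0.195 q7 -1.54
```

Request:
{"api": "apply_moves", "payload": {"motion": [[0,0,0,0.04,0.4]]}}

```text
clock: 19.23
eef_pos: [547.5, 17.4, 49.0]
tool_rot: [-1.569, 0.0, -1.834]
force: [-2.1, -1.9, 5.9]
width: 10.7
```

```bash
python3 r.py
```

```text
19.225 pos [547.5  17.4  49. ] yaw -105.05 w 10.7 F [-2.1 -1.9  5.9] T [-0.335  0.266  0.012] t7 0.195 q7 -1.57
```

Request:
{"api": "apply_moves", "payload": {"motion": [[0,0,0,0.04,0.4]]}}

```text
clock: 19.35
eef_pos: [547.5, 17.3, 48.9]
tool_rot: [-1.569, -0.0, -1.873]
force: [-1.0, -1.4, 6.9]
width: 11.1
```

```bash
python3 r.py
```

```text
19.35 pos [547.5  17.3  48.9] yaw -107.29 w 11.1 F [-1.  -1.4  6.9] T [-0.368  0.234  0.527] t7 -0.323 q7 -1.59
```

Request:
{"api": "apply_moves", "payload": {"motion": [[0,0,0,0.04,0.4],[0,0,0,0.08,0.4],[0,0,0,0.12,0.4],[0,0,0,0.148,0.4],[0,0,0,0.148,0.4]]}}

```text
clock: 19.98
eef_pos: [547.5, 17.2, 49.0]
tool_rot: [-1.569, -0.0, -2.019]
force: [-1.5, -1.5, 6.4]
width: 10.9
```

```bash
python3 r.py;  python3 -c "
from g import *
c=[546.9,17.9,48,-115.73]
x,y=574.6,-74
w=-50.3
print(rel(c,(x,y,84,w)),rel(c,(x,y,48,w)))"
```

```text
19.975 pos [547.5  17.2  49. ] yaw -115.67 w 10.9 F [-1.5 -1.5  6.4] T [-0.475  0.306  0.398] t7 -0.444 q7 -1.69
[ 7.076 -3.6    6.485 -1.142] [ 7.076 -0.     6.485 -1.142]
```

Request:
{"api": "apply_moves", "payload": {"motion": [[0,0,0,0,5],[0,0,0,0,5],[0,0,0,0,5],[0,-3.6,0,0,5],[0,-3.6,0,0,5],[2.4,-3.6,2.2,-0.18,5],[4.8,-3.6,4.4,-0.36,5],[7.076,-3.6,6.485,-0.54,5],[7.076,-3.6,6.485,-0.72,5],[7.076,-3.6,6.485,-0.9,5],[7.076,-3.6,6.485,-1.08,5],[7.076,-3.6,6.485,-1.142,5],[7.076,-3.6,6.485,-1.142,5],[7.076,-2,6.485,-1.142,5],[7.076,-2,6.485,-1.142,5]]}}

```text
clock: 21.85
eef_pos: [573.0, -73.7, 66.1]
tool_rot: [-1.573, 0.003, -0.878]
force: [-0.7, 0.7, 0.1]
width: 49.9
```

```bash
python3 r.py; python3 see.py j
```

```text
21.85 pos [573.  -73.7  66.1] yaw -50.33 w 49.9 F [-0.7  0.7  0.1] T [ 0.002 -0.004  0.052] t7 -0.002 q7 -0.76
21.85 [573.04153456 -73.66148755  66.11850019] -0.878381175349642 49.94056837856779 [-0.69614124  0.68063966  0.08500847] [ 0.00157033 -0.00440925  0.05245616]
```

View pics/j_side.png

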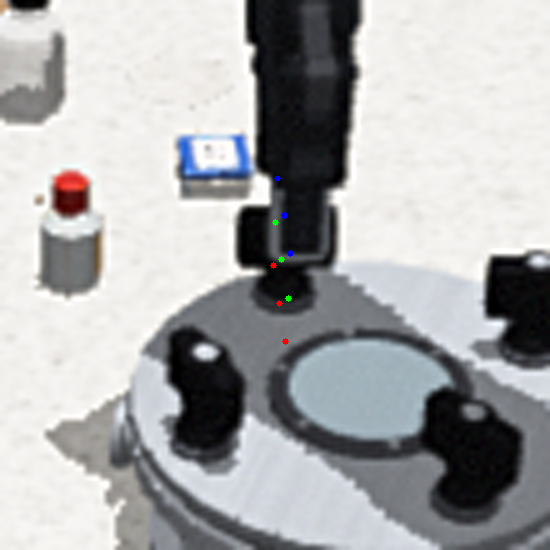

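View pics/j_top.png

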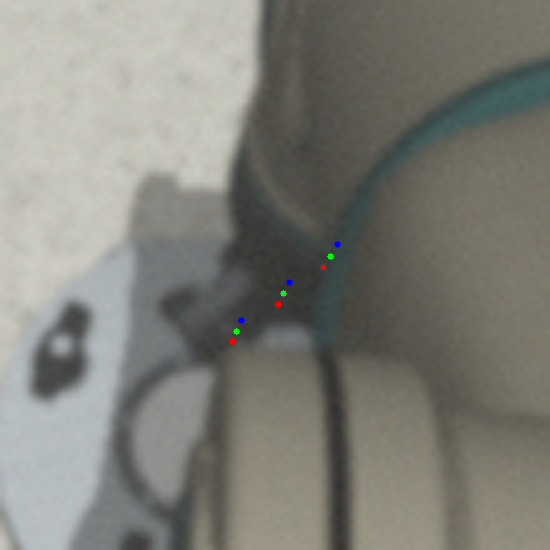

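Request:
{"api": "apply_moves", "payload": {"motion": [[0,2,0,0,5],[0,2,0,0,5],[0,2,0,0,0.4],[0,2,0,0,0.4],[0,2,0,0,0.4],[0,2,0,0,0.4]]}}

```text
clock: 22.7
eef_pos: [575.2, -74.0, 49.0]
tool_rot: [-1.57, -0.001, -0.878]
force: [-0.7, -0.1, 5.8]
width: 10.7
```

```bash
python3 r.py
```

```text
22.7 pos [575.2 -74.   49. ] yaw -50.28 w 10.7 F [-0.7 -0.1  5.8] T [-0.029  0.289  0.179] t7 -0.174 q7 -0.76
```

Request:
{"api": "apply_moves", "payload": {"motion": [[0,0,0,0.04,0.4],[0,0,0,0.08,0.4],[0,0,0,0.12,0.4]]}}

```text
clock: 23.08
eef_pos: [575.3, -74.1, 49.0]
tool_rot: [-1.57, -0.001, -0.997]
force: [-0.3, -0.0, 5.6]
width: 10.6
```

```bash
python3 r.py
```

```text
23.075 pos [575.3 -74.1  49. ] yaw -57.15 w 10.6 F [-0.3 -0.   5.6] T [-0.048  0.275  0.507] t7 -0.268 q7 -0.84
```

Request:
{"api": "apply_moves", "payload": {"motion": [[0,0,0,0.06,0.4],[0,0,0,0.12,0.4],[0,0,0,0.18,0.4],[0,0,0,0.24,0.4],[0,0,0,0.3,0.4],[0,0,0,0.36,0.4],[0,0,0,0.42,0.4],[0,0,0,0.48,0.4],[0,0,0,0.54,0.4],[0,0,0,0.6,0.4],[0,0,0,0.64,0.4],[0,0,0,0.665,0.4],[0,0,0,0.665,0.4]]}}

```text
clock: 24.7
eef_pos: [575.4, -74.5, 49.0]
tool_rot: [-1.569, -0.001, -1.662]
force: [-0.5, -0.6, 6.7]
width: 11.0
```

```bash
python3 r.py;  python3 -c "
from g import *
c=[574.6,-74,48,-50.3-45]
x,y=455,-10.2
w=-101.29
print(rel(c,(x,y,84,w)),rel(c,(x,y,48,w)))"
```

```text
24.7 pos [575.4 -74.5  49. ] yaw -95.22 w 11.0 F [-0.5 -0.6  6.7] T [-0.159  0.229  0.41 ] t7 -0.444 q7 -1.3
[ -5.248  -3.6   -12.498   0.105] [ -5.248  -0.    -12.498   0.105]
```

Request:
{"api": "apply_moves", "payload": {"motion": [[0,0,0,0,5],[0,0,0,0,5],[0,0,0,0,5],[0,-3.6,0,0,5],[0,-3.6,0,0,5],[-1.75,-3.6,-4.2,0.05,5],[-3.5,-3.6,-8.4,0.105,5],[-5.25,-3.6,-12.5,0.105,5],[-5.25,-3.6,-12.5,0.105,5],[-5.25,-3.6,-12.5,0.105,5],[-5.25,-2,-12.5,0.105,5],[-5.25,-2,-12.5,0.105,5]]}}

```text
clock: 26.2
eef_pos: [455.4, -10.8, 67.2]
tool_rot: [-1.572, -0.001, -1.769]
force: [-0.1, 0.4, -0.1]
width: 49.9
```

```bash
python3 r.py; python3 see.py k
```

```text
26.2 pos [455.4 -10.8  67.2] yaw -101.36 w 49.9 F [-0.1  0.4 -0.1] T [-0.03  -0.014 -0.038] t7 0.053 q7 -1.44
26.2 [455.4042773  -10.83808872  67.24607513] -1.769018983852109 49.92341822243151 [-0.13512111  0.42133889 -0.12684262] [-0.03001626 -0.01447893 -0.03799368]
```

View pics/k_side.png

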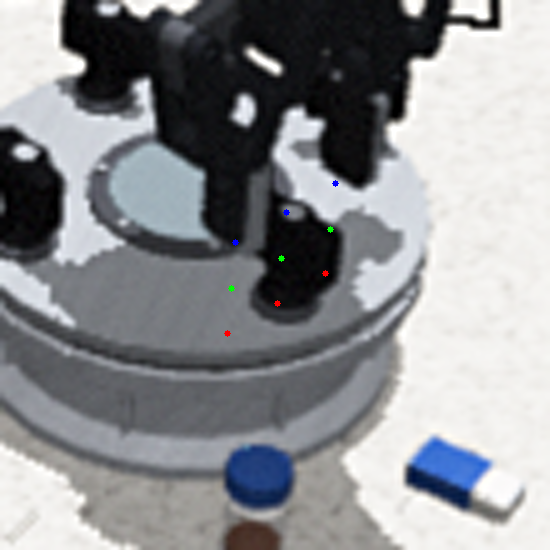

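Request:
{"api": "apply_moves", "payload": {"motion": [[0,2,0,0,5],[0,2,0,0,5],[0,2,0,0,0.4],[0,2,0,0,0.4],[0,2,0,0,0.4],[0,2,0,0,0.4]]}}

```text
clock: 27.05
eef_pos: [455.5, -10.6, 48.9]
tool_rot: [-1.569, -0.0, -1.767]
force: [-0.4, -1.6, 6.6]
width: 11.0
```

```bash
python3 r.py
```

```text
27.05 pos [455.5 -10.6  48.9] yaw -101.24 w 11.0 F [-0.4 -1.6  6.6] T [-0.24   0.183  0.327] t7 -0.331 q7 -1.42
```

Request:
{"api": "apply_moves", "payload": {"motion": [[0,0,0,0.04,0.4],[0,0,0,0.08,0.4],[0,0,0,0.12,0.4]]}}

```text
clock: 27.42
eef_pos: [455.5, -10.7, 48.8]
tool_rot: [-1.569, -0.0, -1.888]
force: [-1.2, -2.2, 6.1]
width: 10.6
```

```bash
python3 r.py
```

```text
27.425 pos [455.5 -10.7  48.8] yaw -108.18 w 10.6 F [-1.2 -2.2  6.1] T [-0.403  0.222  0.537] t7 -0.296 q7 -1.49
```

Request:
{"api": "apply_moves", "payload": {"motion": [[0,0,0,0.06,0.4],[0,0,0,0.12,0.4],[0,0,0,0.18,0.4],[0,0,0,0.24,0.4],[0,0,0,0.3,0.4],[0,0,0,0.36,0.4],[0,0,0,0.42,0.4],[0,0,0,0.48,0.4],[0,0,0,0.54,0.4],[0,0,0,0.6,0.4],[0,0,0,0.64,0.4],[0,0,0,0.665,0.4],[0,0,0,0.665,0.4]]}}

```text
clock: 29.05
eef_pos: [455.3, -11.2, 48.8]
tool_rot: [-1.569, 0.0, -2.553]
force: [-1.5, -2.8, 6.4]
width: 10.5
```

```bash
python3 r.py;  python3 -c "
from g import *
c=[455,-10.2,48,-101.29-45]
x,y=483,-102
w=-55.85
print(rel(c,(x,y,84,w)),rel(c,(x,y,48,w)))"
```

```text
29.05 pos [455.3 -11.2  48.8] yaw -146.26 w 10.5 F [-1.5 -2.8  6.4] T [-0.608  0.421  0.405] t7 -0.457 q7 -1.91
[ 2.766 -3.6    9.19  -1.578] [ 2.766 -0.     9.19  -1.578]
```

Request:
{"api": "apply_moves", "payload": {"motion": [[0,0,0,0,5],[0,0,0,0,5],[0,0,0,0,5],[0,-3.6,0,0,5],[0,-3.6,0,0,5],[0.9,-3.6,3,-0.18,5],[1.8,-3.6,6,-0.36,5],[2.766,-3.6,9.19,-0.54,5],[2.766,-3.6,9.19,-0.72,5],[2.766,-3.6,9.19,-0.9,5],[2.766,-3.6,9.19,-1.08,5],[2.766,-3.6,9.19,-1.26,5],[2.766,-3.6,9.19,-1.44,5],[2.766,-3.6,9.19,-1.578,5],[2.766,-3.6,9.19,-1.578,5],[2.766,-2,9.19,-1.578,5],[2.766,-2,9.19,-1.578,5]]}}

```text
clock: 31.18
eef_pos: [482.0, -101.6, 67.0]
tool_rot: [-1.573, 0.002, -0.977]
force: [-1.3, 0.6, -0.0]
width: 49.7
```

```bash
python3 r.py; python3 see.py l
```

```text
31.175 pos [ 482.  -101.6   67. ] yaw -55.99 w 49.7 F [-1.3  0.6 -0. ] T [-0.004  0.054  0.009] t7 0.001 q7 -0.74
31.175 [ 481.95722093 -101.63245788   67.02684603] -0.977135879375244 49.69360043977272 [-1.26489288  0.56126388 -0.01249642] [-0.00381314  0.05374456  0.00937193]
```

View pics/l_side.png

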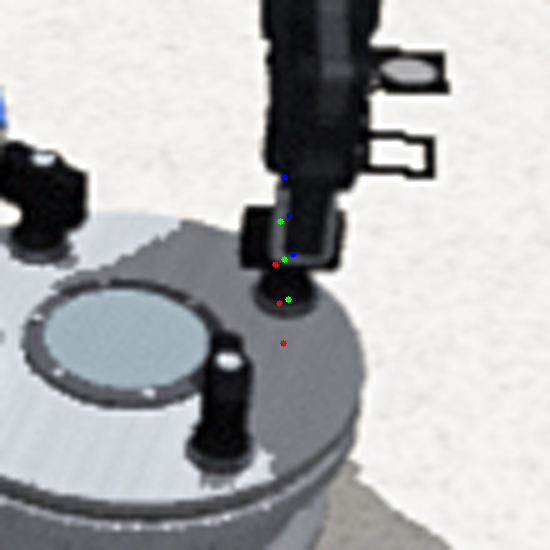

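Fingers straddle knob 2 correctly; continue.

Request:
{"api": "apply_moves", "payload": {"motion": [[0,2,0,0,5],[0,2,0,0,5],[0,2,0,0,0.4],[0,2,0,0,0.4],[0,2,0,0,0.4],[0,2,0,0,0.4]]}}

```text
clock: 32.02
eef_pos: [483.5, -102.0, 49.0]
tool_rot: [-1.57, -0.001, -0.975]
force: [-0.3, 0.5, 5.4]
width: 10.4
```

```bash
python3 r.py
```

```text
32.025 pos [ 483.5 -102.    49. ] yaw -55.84 w 10.4 F [-0.3  0.5  5.4] T [0.041 0.194 0.182] t7 -0.143 q7 -0.74
```

Request:
{"api": "apply_moves", "payload": {"motion": [[0,0,0,0.04,0.4],[0,0,0,0.08,0.4],[0,0,0,0.12,0.4]]}}

```text
clock: 32.4
eef_pos: [483.6, -102.1, 49.0]
tool_rot: [-1.57, -0.001, -1.095]
force: [-0.9, -0.7, 5.5]
width: 11.0
```

```bash
python3 r.py
```

```text
32.4 pos [ 483.6 -102.1   49. ] yaw -62.73 w 11.0 F [-0.9 -0.7  5.5] T [-0.075  0.216  0.54 ] t7 -0.283 q7 -0.81
```

Request:
{"api": "apply_moves", "payload": {"motion": [[0,0,0,0.06,0.4],[0,0,0,0.12,0.4],[0,0,0,0.18,0.4],[0,0,0,0.24,0.4],[0,0,0,0.3,0.4],[0,0,0,0.36,0.4],[0,0,0,0.42,0.4],[0,0,0,0.48,0.4],[0,0,0,0.54,0.4],[0,0,0,0.6,0.4],[0,0,0,0.64,0.4],[0,0,0,0.665,0.4],[0,0,0,0.665,0.4]]}}

```text
clock: 34.02
eef_pos: [483.7, -102.8, 49.0]
tool_rot: [-1.569, -0.001, -1.759]
force: [-1.2, -1.8, 5.5]
width: 10.9
```

```bash
python3 r.py;  python3 -c "
from g import *
c=[483,-102,48,-55.85-45]
x,y=547.2,17.6
w=-115.73
print(rel(c,(x,y,84,w)),rel(c,(x,y,48,w)))"
```

```text
34.025 pos [ 483.7 -102.8   49. ] yaw -100.81 w 10.9 F [-1.2 -1.8  5.5] T [-0.437  0.241  0.342] t7 -0.441 q7 -1.23
[-12.955  -3.6     4.054   0.26 ] [-12.955  -0.      4.054   0.26 ]
```

Request:
{"api": "apply_moves", "payload": {"motion": [[0,0,0,0,5],[0,0,0,0,5],[0,0,0,0,5],[0,-3.6,0,0,5],[0,-3.6,0,0,5],[-4.3,-3.6,1.35,0.13,5],[-8.6,-3.6,2.7,0.26,5],[-12.955,-3.6,4.054,0.26,5],[-12.955,-3.6,4.054,0.26,5],[-12.955,-3.6,4.054,0.26,5],[-12.955,-2,4.054,0.26,5],[-12.955,-2,4.054,0.26,5]]}}

```text
clock: 35.52
eef_pos: [545.4, 16.5, 66.5]
tool_rot: [-1.574, -0.002, -2.022]
force: [-0.2, 0.1, 0.1]
width: 49.9
```

```bash
python3 r.py; python3 see.py m
```

```text
35.525 pos [545.4  16.5  66.5] yaw -115.86 w 49.9 F [-0.2  0.1  0.1] T [ 0.03  -0.025 -0.023] t7 0.049 q7 -1.66
35.525 [545.39572919  16.52082278  66.49901123] -2.022168242765158 49.94341689947236 [-0.17827783  0.07242459  0.13222456] [ 0.02968144 -0.02491425 -0.02252581]
```

View pics/m_side.png

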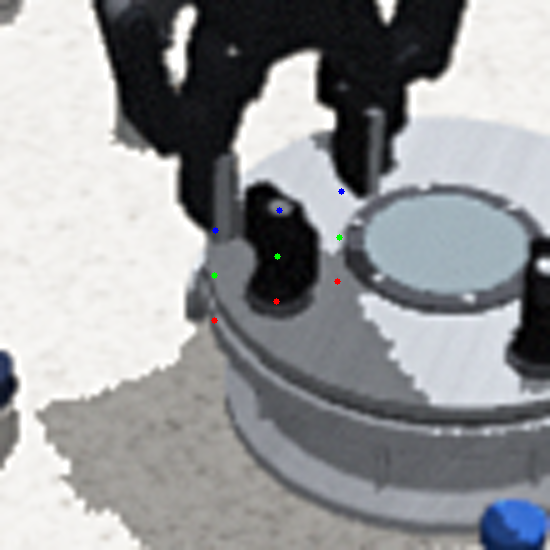

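Request:
{"api": "apply_moves", "payload": {"motion": [[0,2,0,0,5],[0,2,0,0,5],[0,2,0,0,0.4],[0,2,0,0,0.4],[0,2,0,0,0.4],[0,2,0,0,0.4]]}}

```text
clock: 36.38
eef_pos: [547.6, 17.1, 48.9]
tool_rot: [-1.57, 0.0, -2.019]
force: [-1.4, -1.4, 5.8]
width: 10.9
```

```bash
python3 r.py
```

```text
36.375 pos [547.6  17.1  48.9] yaw -115.68 w 10.9 F [-1.4 -1.4  5.8] T [-0.293  0.336  0.395] t7 -0.424 q7 -1.64
```

Request:
{"api": "apply_moves", "payload": {"motion": [[0,0,0,0.04,0.4],[0,0,0,0.08,0.4],[0,0,0,0.12,0.4]]}}

```text
clock: 36.75
eef_pos: [547.5, 17.1, 48.9]
tool_rot: [-1.57, 0.0, -2.14]
force: [-1.4, -1.7, 6.8]
width: 10.7
```

```bash
python3 r.py
```

```text
36.75 pos [547.5  17.1  48.9] yaw -122.61 w 10.7 F [-1.4 -1.7  6.8] T [-0.303  0.369  0.505] t7 -0.265 q7 -1.73
```

Request:
{"api": "apply_moves", "payload": {"motion": [[0,0,0,0.06,0.4],[0,0,0,0.12,0.4],[0,0,0,0.18,0.4],[0,0,0,0.24,0.4],[0,0,0,0.3,0.4],[0,0,0,0.36,0.4],[0,0,0,0.42,0.4],[0,0,0,0.48,0.4],[0,0,0,0.54,0.4],[0,0,0,0.6,0.4],[0,0,0,0.64,0.4],[0,0,0,0.665,0.4],[0,0,0,0.665,0.4]]}}

```text
clock: 38.38
eef_pos: [547.0, 16.6, 48.9]
tool_rot: [-1.57, -0.0, -2.804]
force: [-2.8, -2.1, 7.1]
width: 10.4
```

```bash
python3 r.py; python3 -c "
from g import *
c=[547.2,17.6,48,-160.73]
print(rel(c,(547.2,17.6,108,-160.73)),rel(c,(480,-320,200,-160.73)))"
```

```text
38.375 pos [547.   16.6  48.9] yaw -160.68 w 10.4 F [-2.8 -2.1  7.1] T [-0.504  0.598  0.446] t7 -0.448 q7 -2.21
[ 0. -6.  0. -0.] [ 17.485 -15.2    29.651  -0.   ]
```

Request:
{"api": "apply_moves", "payload": {"motion": [[0,0,0,0,5],[0,0,0,0,5],[0,0,0,0,5],[0,-5,0,0,5],[0,-10,0,0,5],[0,-15.2,0,0,5],[0,-15.2,0,0,5],[3,-15.2,5,0,5],[6,-15.2,10,0,5],[9,-15.2,15.2,0,5],[12,-15.2,20.3,0,5],[15,-15.2,25.4,0,5],[17.5,-15.2,29.6,0,5],[17.5,-15.2,29.6,0,5],[17.5,-15.2,29.6,0,5]]}}

```text
clock: 40.25
eef_pos: [479.5, -318.4, 198.9]
tool_rot: [-1.573, -0.0, -2.805]
force: [0.9, 0.5, -0.4]
width: 50.0
```

```bash
python3 r.py; python3 fit.py; python3 - <<'E'
import pickle,cv2
ps=pickle.load(open("ps.pkl","rb"))
for n in ps: cv2.imwrite(f"pics/end_{n}.png",ps[n]["image"][:,:,::-1])
E
```

```text
40.25 pos [ 479.5 -318.4  198.9] yaw -160.72 w 50.0 F [ 0.9  0.5 -0.4] T [ 0.009 -0.034  0.009] t7 0.006 q7 -1.79
```

View pics/end_side.png

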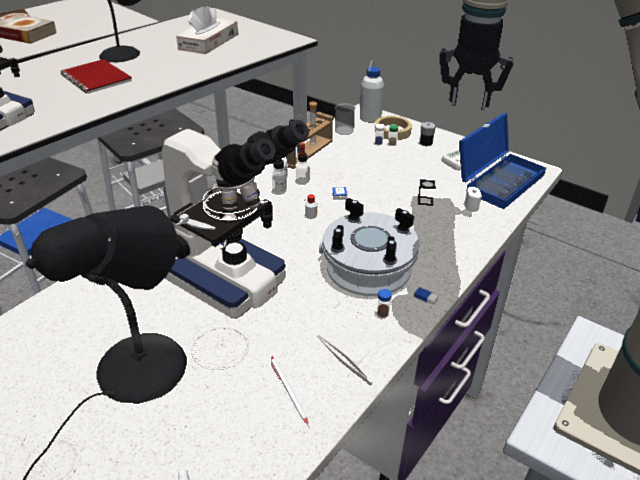

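View pics/end_top.png

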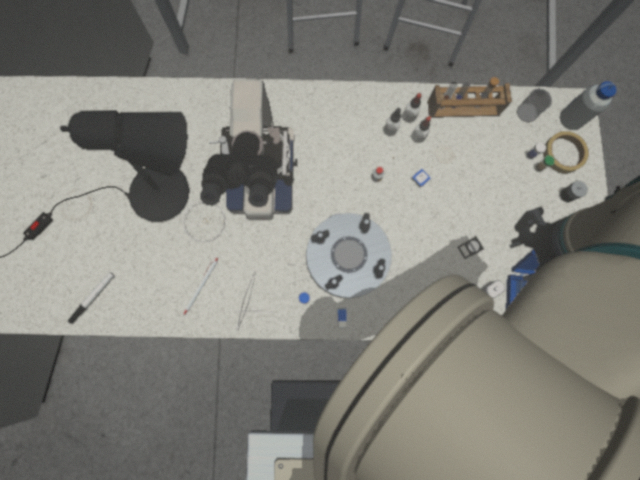

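```bash
sed 's/v=np.r_\[c0,v0\[2:7\]/v=np.r_[c0,v0[2],np.radians([-66,-60,-6,-9])/; s/fit3_/fit4_/; s/v3.npy/v4.npy/' fit3.py > fit4.py; python3 fit4.py | tail -5
```

```text
36.31922478]
0 [545.7  18.2] -67.11089686547767
1 [453.7  -9.7] -54.009511817854616
2 [ 481.6 -101.7] -10.377839434980917
3 [573.6 -73.8] -7.016867058359023
```

View pics/fit4_side.png

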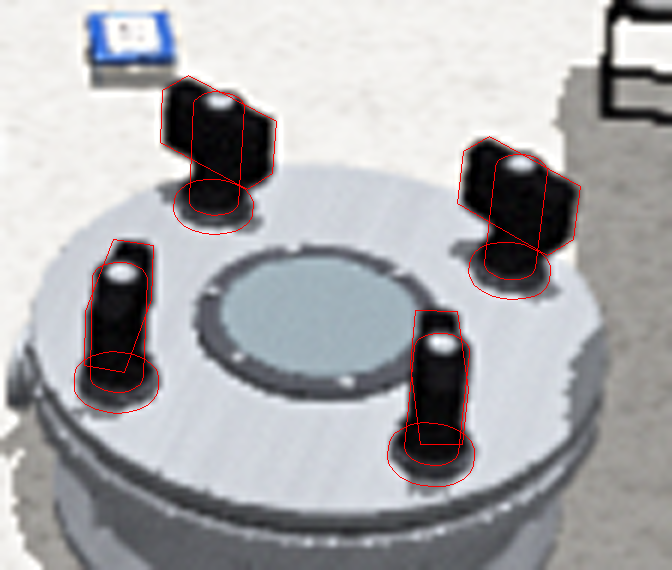

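```bash
python3 -c "
from cell import ctrl
print(ctrl.finish_job())"
```

```text
the job is handed in; nothing more can be done
None
```

I tightened all four knobs in two crisscross rounds and handed the job in at about 40 s. No verdict came back. The order in both rounds was far right, near left, near right, far left.

- **Round 1:** each knob bit 23–29° after I gripped it, with the moment jumping from about 0.03 to about 0.5 N m. I then turned each about 10° further. The bite angle is known to about 1–2°, because I felt for it in 2.3° steps.
- **Round 2:** each knob got a further 45.0° by the measured wrist angle. Moment readings while turning were about 0.5 N m each time.
- **Last checks:** the final pictures show the wings at about -67, -54, -10 and -7°. From the wrist I expected -71, -56, -11 and -5°, so they agree within about 4°, close to what the picture fit can resolve. By eye, nothing else had moved. The arm was well clear, and the wrist force never read above about 8 N.
- **Disagreement:** in the pictures the fingertips sat about 33–43 mm higher than the reported TCP. I went by the pictures and lowered the hand in steps until the fingers were round the wing. By my reading of the pictures the fingertips stayed about 8 mm above the washers, and I saw no sign of contact with the cover or window.

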